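# Load two sample bushings and present the master gauge over them

## Robot

A 7-joint arm with a two-finger parallel gripper is mounted at the origin on a cart in front of the work surface, level with it; the furniture and walls round the work are solid. World frame = base frame: x ahead of the robot, y to its left, z up, the work surface at z = 0. Lengths are in m, angles in rad, forces in N, time in s.
With the tool pointing down it reaches from about 0.425 to 0.925 m from the base axis. Payload 6.8 kg.
Tool frame: the origin (TCP) lies between the finger pads; the fingertips stand r.tip_extent ahead of it and the grasp point (between the pads) lies 5 mm behind it (r.tip_extent is the distance from the TCP to the fingertips, in m); y points along the fingers, x is the direction in which the jaws open and shut, and the axes are right-handed (so a half turn about y gives the same grasp; the last joint's range is limited). The gripper opens to 85 mm and grips with 20 to 120 N. Pads are 22 mm wide; open, the fingers measure 114 mm over their backs; the gripper's body (76 mm by 85 mm) begins 54 mm behind the grasp point. The pads swing forward as they close: fully open they stand 13 mm farther back than shut.
Start: joints at [1.037, 0.477, 0.022, 1.555, -0.011, 1.109, -0.083], TCP at [0.279, -0.615, 0.245] pointing down, gripper open.
Joint ranges: [-2.96, 2.96], [-0.34, 2.1], [-1.41, 1.46], [0.24, 2.44], [-1.37, 4.51], [0.17, 1.92], [-2.96, 2.96]. Speed limits (rad/s): [2.39, 2.39, 3.14, 3.14, 3.14, 3.14, 3.14].

## Interface

Orientations are given as a rotation vector (axis times angle).
In Python, from bench import r gives the robot as it stands.
- The arm moves only by the tool send_rows, never from a script. Its argument "plan" is a list of rows, each a list of 5 numbers: the shift along the tool's x, y, z in cm, then the turn about the tool's y in degrees, then the opening, from 0 (shut) to 1 (fully open). In form: [[dx, dy, dz, spin, grip], ...]. A call has 1 to 12 rows; each row shifts and turns the commanded pose from where the row before left it, along the tool's axes as they then stand; what a row does not reach is not made up. A row lasts 1/8 s, in which the tool goes at most 62.5 mm and 10.7 degrees, less where a joint would pass 70% of its speed; a pose out of reach is approached as far as the arm can. A call is refused whole if a number of a shift passes 6.25 or a number of a turn 10.7, either way. A call with a gripper value outside its range is refused whole. The fingers move at their own pace and stop on an object; "force" is the grip in N (left out, the last holds). Time passes only in rows, so rows that do not move let the fingers close. It gives the time, the measured TCP pose, the force and the opening at its end, in the units of the state.
- r.get_obs(): the state, without advancing time (a new reading comes with each control period).
- r.grab_frame(name): name is "scene" or "top" or "wrist"; returns a dict with "image" (384x512x3 uint8, red, green, blue), "camera_matrix" (3x3 intrinsics, pixels), "cam_to_world" (4x4, takes a point from camera to world coordinates). Camera axes: x right, y down, z forward; pixel columns grow to the right and rows downward; lengths in m; the calibration is good to about 2 mm. A picture is of the moment at which its call begins. There is no depth.
- r.hand_in(): hands the job in, once; it reports no verdict.
Trained networks look in the newest picture that a camera, given by its name, has taken for a name from the list of things; names that differ only in an ending like _2 or _b are one class to them, and where a whole thing is asked for, a point or a joint stands for the part that bears it (a point fixed in the world has none). Each returns a list of dicts, best first, with "p" (0 to 1); they miss things now and then, are a little off and sometimes report something else, mostly with a low value. They report only what shows in the picture. A call takes as long as a camera call. They do not tell look-alikes from the thing itself.
- r.recognise(camera, target): "rect" ([left, top, right, bottom] in pixels, round what is visible of it).
The state is a dict: "clock": time; "joints": joint angles; "qvel": joint speeds; "tau": joint torques, N m; "tcp_pos": TCP position; "orientation": TCP orientation; "contact_force": force on the tool from outside, world axes, zero at the start; "moment": the same for the moment, N m; "grip_width": finger opening in m.
Only numpy, scipy, OpenCV 4.12 (cv2) and the standard library are available. Lean on these libraries where they do the work, as an engineer would, in place of code of your own. Each camera call takes 0.05 s, during which the arm holds its last target.

## Task

Set up a comparison check: drop the two brass bushings standing on the bench into the two bores of the blue block, one upright and fully down in each. Then swing the white cover of the gauge box up until it stands open, draw the red-tabbed gauge plate up out of its slot beneath, and finish still holding the plate in the gripper, still and upright, tab on top, a few fingers' breadth clear above the middle of the blue block with its broad face parallel to the row of bores. Leave the cover standing open, and do not disturb the tape roll, stamp, ink pad or marker pen.

Things in the scene. Friction and masses are not known exactly. Their poses are not given: they have to be found in the camera images.
- bushing_a_center (a point): Brass bushing standing upright on the bench to the robot's left: a plain cylinder 20 mm in diameter, 24 mm high, 40 g, slightly rounded edges, a dark dot on its top; this point is its centre, 12 mm above the bench, z up.
- bushing_b_center (a point): The second brass bushing, same as the first; either may go in either bore.
- nest: Blue socket block, fixed to the bench, 58 (x) x 116 (y) x 18 (z) mm with two round bores in its top, side by side along y; origin at the centre of its underside. Its position and yaw vary.
- nest_top (a point): Middle of the blue block's top face, 18 mm above the bench, between the two bores; axes as the block's (y along the row of bores, z up).
- bore_left (a point): Centre of the mouth of the bore at the block's +y end, level with the block's top, z up. The bore is round, 23 mm in diameter, 12 mm deep, with a 1.5 mm chamfer; a bushing standing in it sticks out 12 mm, its centre level with this point.
- bore_right (a point): The same for the other bore, at the block's -y end; the bores are 54 mm apart.
- gauge_box: Gauge box fixed to the bench: grey base 110 (x) x 124 (y) x 45 (z) mm, origin at the centre of its underside, with a white hood-shaped cover flap hinged at its +x (far) edge. In the deck (base top) is a slot 9 (x) x 60 (y) mm, 36 mm deep, centred 10 mm to -x of the box's centre; the gauge plate stands in it under the cover. Position and yaw vary.
- cover (a joint): Opening angle of the white cover flap, rad: 0 closed, 1.57 standing upright at the far side, stop at 1.8. It may start slightly ajar (up to 0.12). The hinge is stiff (0.12 N m friction): the flap stays where it is left. The cover is a hollow hood 104 (x) x 120 (y) x 32 (z) mm.
- cover_bar (a point): Middle of the cover's steel bar handle: round, 10 mm thick, 84 mm long along y between its posts, near the cover's free edge, its axis 34 mm off the cover's top face (closed: 111 mm above the bench). It can be pinched from above, fingers closing along the box's x, and turns between the pads as the cover swings. The point turns with the cover.
- cover_hinge (a point): Middle of the cover's hinge axis, 45 mm above the bench, 52 mm to +x of the box's centre; the axis runs along the box's y. With the cover closed the bar lies 90 mm to -x and 66 mm above this point; it swings up and over towards +x.
- master_center (a point): Master gauge plate, loose, about 80 g: steel, 6 (x) x 56 (y) x 38 (z) mm, with a red grip tab on top, 10 (x) x 28 (y) x 24 (z) mm; 62 mm high in all. This point is its centre, 31 mm above its lower edge; the tab's centre is 19 mm higher. z up, x across the broad face. It starts hidden under the cover, standing in the slot, tab reaching 26 mm above the deck; raised straight up 36 mm it is clear.
- tape: Small brown tape roll lying flat, 72 x 77 x 18 mm, origin under its centre. Leave alone.
- stamp: Turned wooden hand stamp standing upright, 27 mm across, 63 mm high, origin under its centre. Leave alone.
- ink_pad: Ink pad, 52 x 68 x 9 mm, red top, origin under its centre. Leave alone.
- marker: Marker pen with a blue cap, lying, 136 x 18 x 18 mm, origin under its centre. Leave alone.
Mind the look-alikes: they are no part of the job. What is shaped like the gauge_box but brown or pink is not meant.

How it is judged:
By the outcome, as a careful person would: the job done as asked, in the order asked, and still so for the second after the job is handed in, while the arm keeps its last pose, push and grip.
It also fails if it takes over 64 s, if anything falls off the work surface, if the arm or the gripper's body presses on something with over 40 N, if the wrist force passes 120 N, or if a joint passes its speed limit or range.

## Working session

There is one attempt and no reset: what is moved stays moved. The work goes in short steps, Python scripts to look and compute and a tool call to move; the robot and the scene stay as the last step left them, time stands still between calls to the robot, and variables do not carry over. Pictures are saved under pics/ and viewed, and the job is handed in when it is done.

Besides the shell and the picture viewer there is one more tool, called after "Emit:" as name(argument=value, ...), one argument or row to a line, values as JSON. send_rows: Moves the arm, as the interface text tells. Its arguments: {"type":"object","properties":{"plan":{"type":"array","items":{"type":"array","items":{"type":"number"}}},"force":{"type":"number"}},"required":["plan"]}

```bash
mkdir -p pics; ls; python3 - <<'E'
from bench import r
import cv2
o=r.get_obs()
for k,v in o.items(): print(k,v)
print(r.tip_extent)
for n in ["scene","top","wrist"]:
    f=r.grab_frame(n); cv2.imwrite(f"pics/a_{n}.png",f["image"][:,:,::-1])
    print(n,f["camera_matrix"].tolist(),f["cam_to_world"].round(4).tolist())
    for t in ["bushing_a_center","nest","gauge_box","cover_bar","tape","stamp","ink_pad","marker"]:
        print(t,[(round(d["p"],2),[round(x) for x in d["rect"]]) for d in r.recognise(n,t)][:4])
E
```

```text
pics
clock 0.0
joints [ 1.03690285  0.47781852  0.02233768  1.55645411 -0.0114869   1.10926766
 -0.08314442]
qvel [ 0.00161111 -0.00038175  0.00190978 -0.00123916 -0.00015764  0.00043661
  0.00048724]
tau [ 4.64925233e-05 -5.96452260e+01  1.60760086e+00 -2.81193119e+01
  1.23612213e-02  9.27587680e-03  1.31045562e-05]
tcp_pos [ 0.27855986 -0.61422697  0.24431217]
orientation [-1.38017864  0.8913168  -0.88868211]
contact_force [ 0.39092463  0.01824341 -0.07543743]
moment [ 0.00370659 -0.03429671 -0.04815401]
grip_width 0.08557146965439019
0.014
scene [[429.8914065224666, 0.0, 249.01539763901968], [0.0, 429.8914065224666, 182.5204905637722], [0.0, 0.0, 1.0]] [[-0.4577, -0.3792, 0.8042, -0.5178], [-0.8891, 0.1976, -0.4129, 0.4906], [-0.0024, -0.904, -0.4276, 0.6691], [0.0, 0.0, 0.0, 1.0]]
bushing_a_center [(0.57, [144, 251, 156, 257])]
nest [(0.91, [169, 213, 210, 239])]
gauge_box [(0.68, [212, 212, 268, 265]), (0.65, [249, 180, 296, 222])]
cover_bar [(0.95, [244, 179, 291, 206]), (0.7, [211, 215, 268, 252])]
tape [(0.67, [150, 203, 172, 225]), (0.31, [250, 181, 294, 223])]
stamp []
ink
[... 404 characters left out ...]
uge_box [(0.93, [193, 221, 246, 267]), (0.61, [253, 171, 307, 223])]
cover_bar [(0.87, [197, 226, 243, 268]), (0.81, [252, 172, 306, 216]), (0.61, [316, 232, 369, 280])]
tape [(0.55, [168, 145, 192, 168])]
stamp [(0.54, [223, 137, 232, 148])]
ink_pad [(0.71, [251, 135, 275, 156])]
marker [(0.7, [378, 198, 385, 240])]
wrist [[298.16942881398205, 0.0, 253.15745135736532], [0.0, 298.16942881398205, 191.61259342650473], [0.0, 0.0, 1.0]] [[0.4128, -0.8699, -0.27, 0.3473], [-0.9108, -0.3941, -0.123, -0.5838], [0.0006, 0.2967, -0.955, 0.3742], [0.0, 0.0, 0.0, 1.0]]
bushing_a_center []
nest []
gauge_box [(0.65, [2, 0, 77, 68])]
cover_bar [(0.78, [0, 3, 34, 55])]
tape []
stamp []
ink_pad []
marker []
```

View pics/a_scene.png

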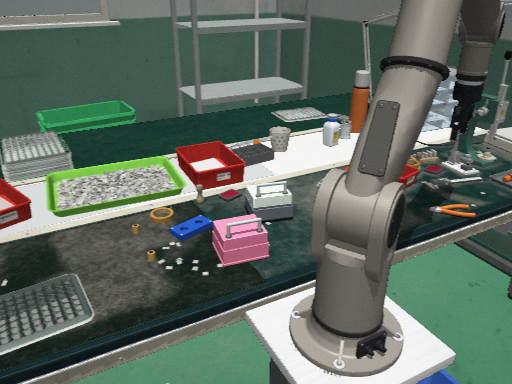

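View pics/a_top.png

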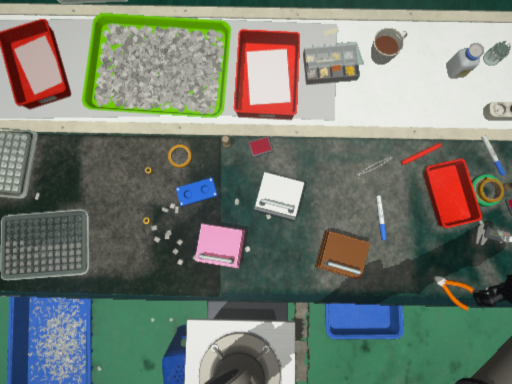

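```bash
python3 - <<'E'
import cv2
a=cv2.imread('pics/a_top.png')
cv2.imwrite('pics/a_topz.png',cv2.resize(a[125:285,120:320],None,fx=4,fy=3.7,interpolation=cv2.INTER_CUBIC)[:600])
E
```

```text
(no output)
```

View pics/a_topz.png

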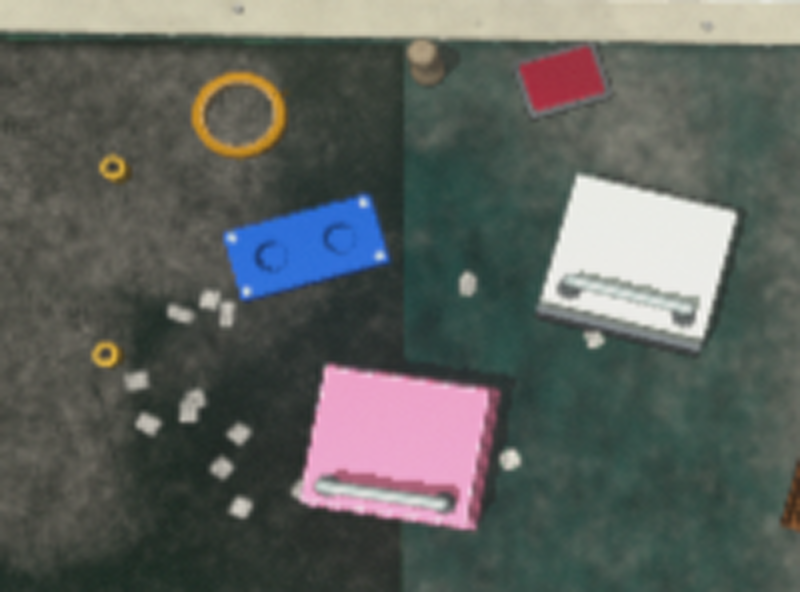

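The top view shows both bushings at about (148,170) and (146,220), the blue nest at (197,191), and the tape ring at (180,155). Candidates for the gauge box are white (279,196), pink (219,245) and brown (343,252). I choose the white one because it has a grey base and white hood; the crop confirms this. For the bushings, the tape roll is the only other brass-coloured ring, and it is far larger.

```bash
cat > h.py <<'E'
import numpy as np, cv2
def ray(f,uv,z):
    K=f["camera_matrix"];T=f["cam_to_world"]
    d=T[:3,:3]@np.linalg.solve(K,[uv[0],uv[1],1.]); c=T[:3,3]
    return (c+d*(z-c[2])/d[2])
def proj(f,p):
    K=f["camera_matrix"];T=f["cam_to_world"]
    q=T[:3,:3].T@(np.asarray(p)-T[:3,3]); q=K@q; return q[:2]/q[2]
E
python3 - <<'E'
from bench import r
from h import *
f=r.grab_frame("top"); im=f["image"]; hsv=cv2.cvtColor(im,cv2.COLOR_RGB2HSV)
def comps(m,roi,mn):
    x0,y0,x1,y1=roi; mm=np.zeros_like(m); mm[y0:y1,x0:x1]=m[y0:y1,x0:x1]
    cs,_=cv2.findContours(mm,cv2.RETR_EXTERNAL,cv2.CHAIN_APPROX_NONE)
    return [c for c in cs if cv2.contourArea(c)>=mn]
br=cv2.inRange(hsv,(10,90,80),(35,255,255))
for c in comps(br,(130,130,200,240),8):
    x,y,w,h=cv2.boundingRect(c); u=(x+(w-1)/2,y+(h-1)/2); print('brass',u,w,h,ray(f,u,.024).round(4))
bl=cv2.inRange(hsv,(100,120,60),(120,255,255))
for c in comps(bl,(165,170,230,215),50):
    R=cv2.minAreaRect(c); b=cv2.boxPoints(R)
    W=np.array([ray(f,p,.018) for p in b]); print('blue',R,W.round(4).tolist(),'mid',W.mean(0), np.linalg.norm(W-np.roll(W,1,0),axis=1))
wh=cv2.inRange(hsv,(0,0,165),(180,60,255))
for c in comps(wh,(245,160,315,230),300):
    R=cv2.minAreaRect(c); b=cv2.boxPoints(R)
    W=np.array([ray(f,p,.077) for p in b]); print('white',R,W.round(4).tolist(),'mid',W.mean(0), np.linalg.norm(W-np.roll(W,1,0),axis=1))
cv2.imwrite('pics/b_box.png',cv2.resize(im[160:230,240:320,::-1],None,fx=8,fy=8,interpolation=cv2.INTER_CUBIC))
E
```

```text
brass (146.5, 220.5) 8 8 [0.4371 0.2882 0.024 ]
brass (148.5, 170.0) 8 9 [0.591  0.2913 0.024 ]
brass (179.5, 155.5) 24 24 [0.6381 0.199  0.024 ]
blue ((196.24526977539062, 191.3584747314453), (20.604084014892578, 39.01039123535156), 74.05460357666016) [[0.5417, 0.2102, 0.018], [0.577, 0.0972, 0.018], [0.5164, 0.0779, 0.018], [0.4815, 0.1901, 0.018]] mid [0.52913833 0.14383221 0.018     ] [0.06349348 0.11833996 0.06369911 0.1174991 ]
white ((279.45599365234375, 193.9442138671875), (41.73891830444336, 35.313175201416016), 14.826481819152832) [[0.482, -0.0355, 0.077], [0.5826, -0.0597, 0.077], [0.5533, -0.1774, 0.077], [0.4534, -0.1519, 0.077]] mid [ 0.51784616 -0.10614208  0.077     ] [0.11986229 0.10353698 0.12132033 0.10309696]
```

View pics/b_box.png

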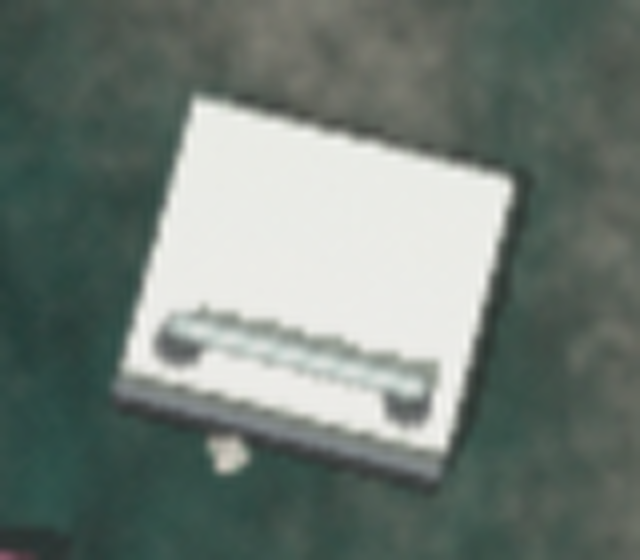

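```bash
cat >> h.py <<'E'
from scipy.spatial.transform import Rotation as Rn
def delta(o,p,jaw=None):
    """tool-frame shift cm (before turning), spin deg for jaw dir yaw(rad, mod pi)"""
    R=Rn.from_rotvec(o["orientation"]).as_matrix()
    d=R.T@(np.asarray(p)-o["tcp_pos"])*100
    s=None
    cur=np.arctan2(R[1,0],R[0,0])
    if jaw is not None:
        e=(jaw-cur+np.pi/2)%np.pi-np.pi/2
        s=-np.degrees(e)   # tool y points down
        a=np.radians(s); Ry=Rn.from_rotvec([0,a,0]).as_matrix()
        d2=Ry.T@d
    else: d2=d
    return "cur yaw %.1f tilt %s | shift now %s | spin %s | shift after spin %s"%(np.degrees(cur),R[:,1].round(3),d.round(2),None if s is None else round(s,1),d2.round(2))
E
python3 - <<'E'
from bench import r
from h import *
o=r.get_obs(); print(o['clock'],o['tcp_pos'])
print(Rn.from_rotvec(o["orientation"]).as_matrix().round(3))
for p in [(.45,-.3,.25),(.4371,.2882,.15)]: print(delta(o,p,0.302))
E
```

```text
1.4 [ 0.27882093 -0.61472321  0.24534042]
[[ 0.413  0.     0.911]
 [-0.911 -0.     0.413]
 [ 0.    -1.     0.   ]]
cur yaw -65.6 tilt [ 0. -0. -1.] | shift now [-21.59  -0.47  28.59] | spin -82.9 | shift after spin [25.7  -0.47 24.96]
cur yaw -65.6 tilt [ 0. -0. -1.] | shift now [-75.69   9.53  51.71] | spin -82.9 | shift after spin [41.97  9.53 81.5 ]
```

Emit:
send_rows(
  plan=[
    [-0.5,0,6,-5.2,1],
    [-0.5,0,6,-5.2,1],
    [-0.5,0,6,-5.2,1],
    [-0.5,0,6,-5.2,1],
    [-0.5,0,6,-5.2,1],
    [-0.5,0,6,-5.2,1],
    [-0.5,0,6,-5.2,1],
    [-0.5,0,6,-5.2,1],
    [-0.5,0,6,-5.2,1],
    [-0.5,0,6,-5.2,1],
  ],
)

```text
clock: 2.65
tcp_pos: [0.6332, -0.151, 0.2454]
orientation: [-1.563, 0.184, -0.185]
contact_force: [0.9, 0.3, 0.6]
grip_width: 0.085
```

```bash
python3 - <<'E'
from bench import r
from h import *
o=r.get_obs(); print(o['clock'],o['tcp_pos'],o['joints'].round(2))
for p in [(.51,0.06,.25),(.4371,.2882,.15)]: print(delta(o,p,0.302))
f=r.grab_frame("wrist");cv2.imwrite('pics/c_w.png',f["image"][:,:,::-1])
E
```

```text
2.65 [ 0.6332283  -0.15103709  0.24538685] [ 0.37  0.46 -0.32  1.6   0.15  1.11 -0.22]
cur yaw -13.4 tilt [ 0.001 -0.    -1.   ] | shift now [-16.89  -0.47  17.66] | spin -30.7 | shift after spin [-5.49 -0.47 23.81]
cur yaw -13.4 tilt [ 0.001 -0.    -1.   ] | shift now [-29.29   9.52  38.16] | spin -30.7 | shift after spin [-5.67  9.52 47.77]
```

View pics/c_w.png

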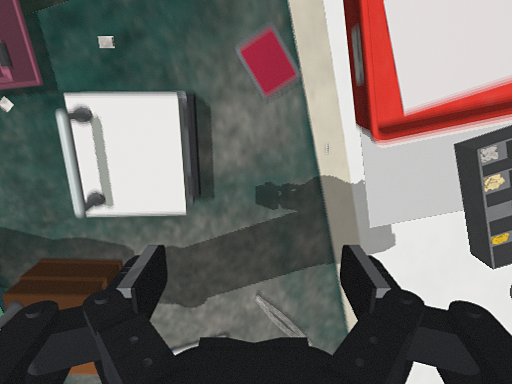

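The wrist view shows the white cover at (65–186, 93–217), with its bar along x≈75. Now I'll head for bushing A.

Emit:
send_rows(
  plan=[
    [0,0,0,-10.2,0.6],
    [0,0,0,-10.2,0.6],
    [0,0,0,-10.3,0.6],
    [-0.7,0.6,6,0,0.6],
    [-0.7,0.6,6,0,0.6],
    [-0.7,0.6,6,0,0.6],
    [-0.7,0.6,6,0,0.6],
    [-0.7,0.6,6,0,0.6],
    [-0.7,0.6,6,0,0.6],
    [-0.7,0.6,6,0,0.6],
    [-0.7,0.6,5.8,0,0.6],
  ],
)

```text
clock: 4.08
tcp_pos: [0.4379, 0.2891, 0.1975]
orientation: [-1.558, -0.234, 0.233]
contact_force: [0.4, 0.5, 0.2]
grip_width: 0.0512
```

```bash
python3 - <<'E'
from bench import r
from h import *
f=r.grab_frame("wrist");cv2.imwrite('pics/d_w.png',f["image"][:,:,::-1])
o=r.get_obs(); print(o['clock'],o['tcp_pos'],o['joints'].round(2),r.tip_extent,o['grip_width'])
for t in ["bushing_a_center","nest"]:
    print(t,[(round(d["p"],2),np.round(d["rect"],1)) for d in r.recognise("wrist",t)])
print(proj(f,(.4371,.2882,.024)),proj(f,(.591,.2913,.024)), proj(f,o['tcp_pos']))
E
```

```text
4.125 [0.43275073 0.29760448 0.19755834] [-0.2   0.35 -0.63  1.93  0.25  0.94 -0.64] 0.014 0.05124072982007294
bushing_a_center [(0.81, array([248.6, 161.9, 263.2, 180.6]))]
nest [(0.63, array([262.8, 252.6, 310.9, 337.8]))]
[252.61929537 175.22161374] [388.88725708 212.85045107] [249.40479209 243.18816818]
```

View pics/d_w.png

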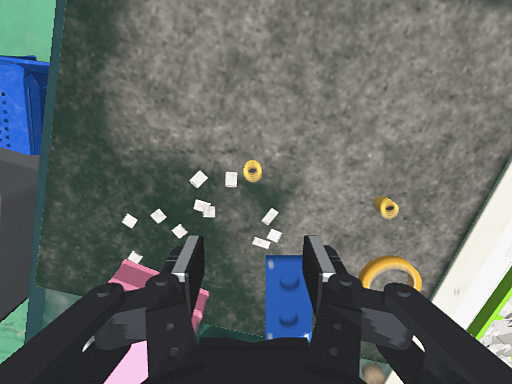

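```bash
python3 - <<'E'
from bench import r
from h import *
f=r.grab_frame("wrist");im=f["image"]
hsv=cv2.cvtColor(im,cv2.COLOR_RGB2HSV)
m=cv2.inRange(hsv,(12,90,60),(35,255,255))
for (x0,y0,x1,y1) in [(235,150,270,190),(370,190,405,225)]:
    ys,xs=np.nonzero(m[y0:y1,x0:x1]); print(xs.min()+x0,xs.max()+x0,ys.min()+y0,ys.max()+y0)
a=np.hstack([cv2.resize(im[y0:y0+40,x0:x0+40,::-1],None,fx=10,fy=10,interpolation=cv2.INTER_NEAREST) for x0,y0 in [(233,150),(368,188)]])
cv2.imwrite('pics/d_z.png',a)
# predicted bottom/top centres
o=r.get_obs()
for c in [(.4371,.2882),(.591,.2913)]: print(proj(f,(*c,0)),proj(f,(*c,.024)))
print(o['tcp_pos'],[ray(f,u,.024) for u in [(252.5,168),(388,208)]])
E
```

```text
244 263 163 184
373 398 200 221
[253.50378335 172.14004615] [253.52929074 177.49082701]
[380.1565351  208.26393128] [389.11989647 215.95366118]
[0.43797485 0.28853518 0.19731636] [array([0.43303277, 0.29755994, 0.024     ]), array([0.58588949, 0.29936591, 0.024     ])]
```

View pics/d_z.png

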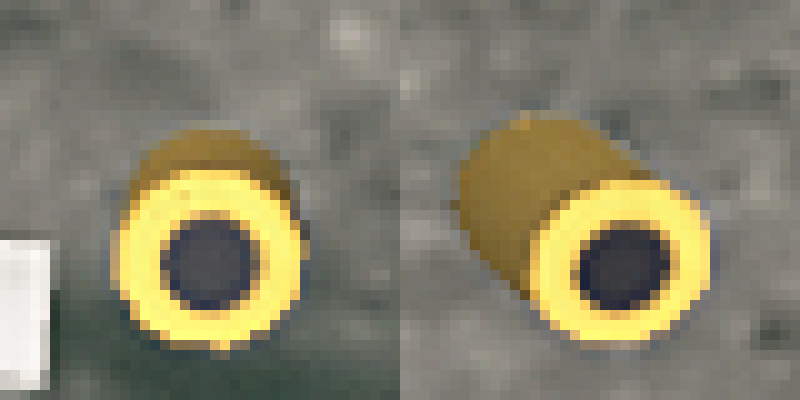

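```bash
python3 - <<'E'
from bench import r
from h import *
f=r.grab_frame("wrist");im=f["image"]
o=r.get_obs(); print(o['tcp_pos'],f["cam_to_world"][:3,3])
cv2.imwrite('pics/e_z.png',cv2.resize(im[150:230,233:410,::-1],None,fx=4,fy=4))
hsv=cv2.cvtColor(im,cv2.COLOR_RGB2HSV)
m=cv2.inRange(hsv,(18,90,200),(35,255,255))
for (x0,y0,x1,y1) in [(235,150,270,195),(370,190,410,230)]:
    ys,xs=np.nonzero(m[y0:y1,x0:x1]);u=(xs.min()+xs.max())/2+x0,(ys.min()+ys.max())/2+y0; print(u,ray(f,u,.024))
# nest in wrist: fit blue visible part edges
A=ray(f,((253.4,175.5)),.024)
for z in (.03,.022):print(delta(o,(*A[:2],z),np.radians(17.3-45)))
E
```

```text
[0.43885127 0.28705814 0.19725387] [0.41495519 0.36049209 0.32621124]
(np.float64(253.0), np.float64(172.5)) [0.43648487 0.29050503 0.024     ]
(np.float64(389.5), np.float64(210.5)) [0.59016517 0.29396037 0.024     ]
cur yaw 17.1 tilt [ 0.    -0.001 -1.   ] | shift now [-0.08 16.73  0.09] | spin 44.8 | shift after spin [-1.200e-01  1.673e+01  1.000e-02]
cur yaw 17.1 tilt [ 0.    -0.001 -1.   ] | shift now [-0.08 17.53  0.09] | spin 44.8 | shift after spin [-1.200e-01  1.753e+01  1.000e-02]
```

Emit:
send_rows(
  plan=[
    [0,3,0,9,0.4],
    [0,3,0,9,0.4],
    [0,3,0,9,0.4],
    [0,2,0,9,0.4],
    [0,1,0,9,0.4],
    [0,0,0,0,0.4],
    [0,0,0,0,0.4],
  ],
)

```text
clock: 5.2
tcp_pos: [0.4394, 0.2869, 0.0778]
orientation: [-1.537, 0.38, -0.382]
contact_force: [-0.9, 0.2, 0.0]
grip_width: 0.0343
```

```bash
python3 - <<'E'
from bench import r
from h import *
f=r.grab_frame("wrist");im=f["image"]
o=r.get_obs(); print(o['tcp_pos'],o['grip_width'])
cv2.imwrite('pics/f.png',im[:,:,::-1])
print(proj(f,(.4368,.2893,.024)))
print(delta(o,(.4368,.2893,.022)))
E
```

```text
[0.43937936 0.28719605 0.07792757] 0.03402569274315538
[248.19591063 216.94949774]
cur yaw -27.8 tilt [ 0.001  0.    -1.   ] | shift now [-0.33  5.59  0.06] | spin None | shift after spin [-0.33  5.59  0.06]
```

View pics/f.png

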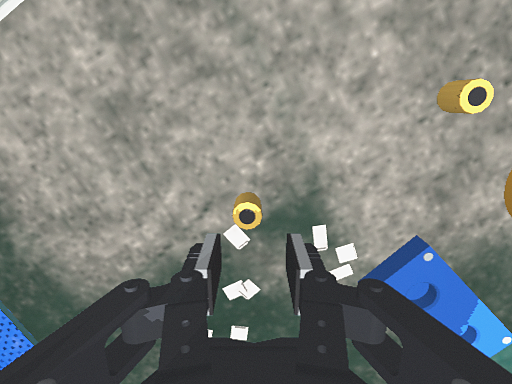

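Emit:
send_rows(
  plan=[
    [-0.3,1.6,0,0,0.4],
    [0,2,0,0,0.4],
    [0,2,0,0,0.4],
    [0,0,0,0,0.4],
    [0,0,0,0,0.15],
    [0,0,0,0,0.1],
    [0,0,0,0,0.1],
    [0,0,0,0,0.1],
  ],
  force=40,
)

```text
clock: 6.25
tcp_pos: [0.436, 0.2891, 0.0216]
orientation: [-1.536, 0.381, -0.382]
contact_force: [-0.2, 0.5, -0.5]
grip_width: 0.0182
```

Emit:
send_rows(
  plan=[
    [0,-1,0,0,0.1],
    [0,-3,0,0,0.1],
    [0,-4,0,0,0.1],
    [0,0,0,0,0.1],
  ],
)

```text
clock: 6.75
tcp_pos: [0.4377, 0.2905, 0.1047]
orientation: [-1.532, 0.378, -0.385]
contact_force: [-0.5, 0.0, -0.3]
grip_width: 0.0183
```

```bash
python3 - <<'E'
from bench import r
from h import *
f=r.grab_frame("wrist");im=f["image"]
o=r.get_obs(); print(o['tcp_pos'],o['grip_width'])
cv2.imwrite('pics/g.png',im[:,:,::-1])
for p in [(.5211,.1696,.1),(.5371,.118,.1)]:print(proj(f,(*p[:2],.018)),delta(o,p,np.radians(17.3)))
E
```

```text
[0.43675808 0.28960642 0.10303922] 0.018502718680837787
[409.50970025 279.10149232] cur yaw -27.9 tilt [ 0.003  0.002 -1.   ] | shift now [13.07  0.31 -6.66] | spin -45.2 | shift after spin [  4.48   0.31 -13.97]
[446.72194666 317.1083134 ] cur yaw -27.9 tilt [ 0.003  0.002 -1.   ] | shift now [ 16.9    0.3  -10.47] | spin -45.2 | shift after spin [  4.48   0.3  -19.37]
```

View pics/g.png

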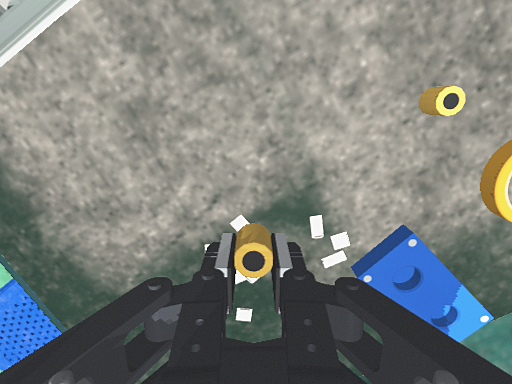

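Emit:
send_rows(
  plan=[
    [0,0,0,-9,0.1],
    [0,0,0,-9,0.1],
    [0,0,0,-9,0.1],
    [0,0,0,-9,0.1],
    [0,0,0,-9.2,0.1],
    [1.5,0.1,-4.7,0,0.1],
    [1.5,0.1,-4.7,0,0.1],
    [1.5,0.1,-4.6,0,0.1],
    [0,0,0,0,0.1],
    [0,0,0,0,0.1],
  ],
)

```text
clock: 8.05
tcp_pos: [0.5196, 0.1689, 0.0975]
orientation: [-1.557, -0.236, 0.238]
contact_force: [-1.0, -0.2, -0.3]
grip_width: 0.0186
```

```bash
python3 - <<'E'
from bench import r
from h import *
f=r.grab_frame("wrist");im=f["image"]
o=r.get_obs(); print(o['clock'],o['tcp_pos'],o['grip_width'])
cv2.imwrite('pics/i.png',cv2.resize(im[120:384,100:400,::-1],None,fx=2.2,fy=2.2))
for p in [(.5211,.1696,.1),(.5371,.118,.1)]:print(proj(f,(*p[:2],.018)),delta(o,p,np.radians(17.3)))
f=r.grab_frame("top");cv2.imwrite('pics/i2.png',cv2.resize(f["image"][160:230,130:240,::-1],None,fx=7,fy=7,interpolation=cv2.INTER_CUBIC))
f=r.grab_frame("scene");cv2.imwrite('pics/i3.png',cv2.resize(f["image"][170:280,110:250,::-1],None,fx=5,fy=5,interpolation=cv2.INTER_CUBIC))
E
```

```text
8.1 [0.51936452 0.16964344 0.09776003] 0.018427282100315457
[256.45435801 205.08637738] cur yaw 17.4 tilt [-0.001  0.    -1.   ] | shift now [ 0.16 -0.22 -0.06] | spin 0.1 | shift after spin [ 0.16 -0.22 -0.06]
[256.17206624 268.97681911] cur yaw 17.4 tilt [-0.001  0.    -1.   ] | shift now [ 0.15 -0.23 -5.46] | spin 0.1 | shift after spin [ 0.16 -0.23 -5.46]
```

View pics/i.png

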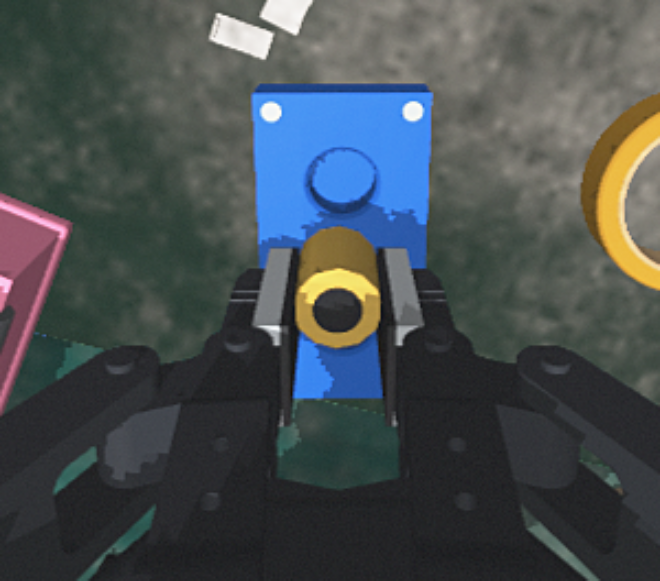

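View pics/i2.png

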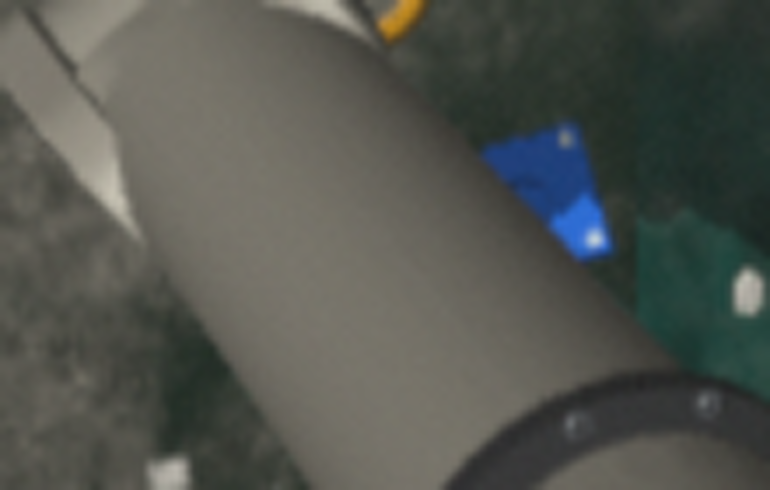

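View pics/i3.png

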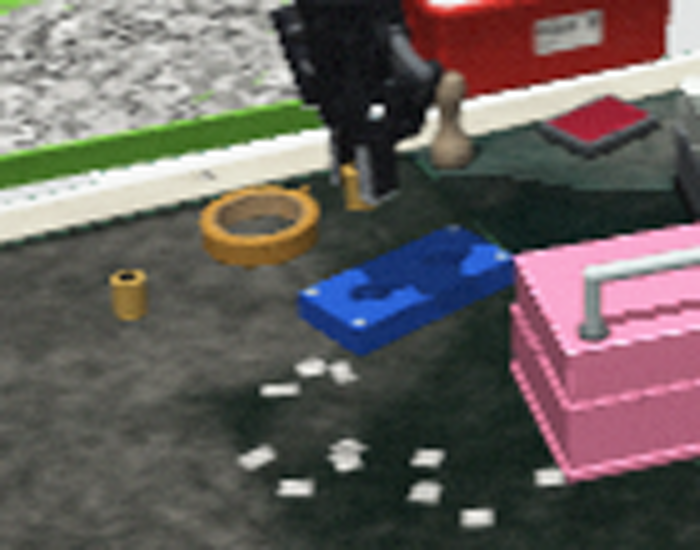

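```bash
python3 - <<'E'
from bench import r
from h import *
f=r.grab_frame("wrist");im=f["image"]
o=r.get_obs(); print(o['clock'],o['tcp_pos'])
R=Rn.from_rotvec(o["orientation"]).as_matrix()
hsv=cv2.cvtColor(im,cv2.COLOR_RGB2HSV)
c=im[170:290,205:305,::-1]; cv2.imwrite('pics/j.png',cv2.resize(c,None,fx=5,fy=5,interpolation=cv2.INTER_CUBIC))
m=cv2.inRange(hsv,(18,80,190),(35,255,255)); ys,xs=np.nonzero(m[225:300,225:285]); print('bush top',xs.min()+225,xs.max()+225,ys.min()+225,ys.max()+225)
# far edge of block & sides at row
bl=cv2.inRange(hsv,(100,120,60),(120,255,255))
for row in (170,175,180,185): 
    xs=np.nonzero(bl[row,150:330])[0]; print(row,xs.min()+150,xs.max()+150)
E
```

```text
8.25 [0.51963768 0.17003198 0.09824077]
bush top 235 271 242 277
170 214 295
175 215 295
180 215 294
185 215 294
```

View pics/j.png

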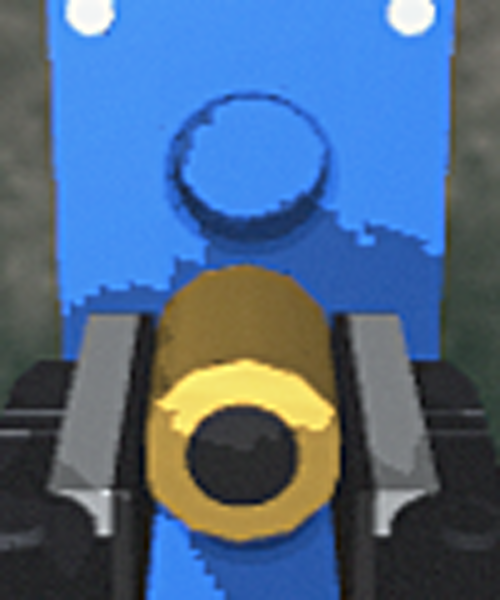

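```bash
python3 - <<'E'
from bench import r
from h import *
f=r.grab_frame("wrist")
o=r.get_obs(); t=o['tcp_pos'];print(t)
R=Rn.from_rotvec(o["orientation"]).as_matrix()
m=ray(f,(254.6,203),.018); b=ray(f,(253.3,259.9),t[2]+.002)
print('mouth',m,'bush',b,'bush-tcp tool',(R.T@(b-t)*100).round(2),'mouth-bush tool cm',(R.T@(m-b)*100).round(2),'mouth-tcp',(R.T@(m-t)*100).round(2))
print(proj(f,t))
E
```

```text
[0.51976171 0.16986365 0.09827775]
mouth [0.51948037 0.17172857 0.018     ] bush [0.51851213 0.17156429 0.10027775] bush-tcp tool [-0.07 -0.2   0.2 ] mouth-bush tool cm [ 0.1   8.23 -0.02] mouth-tcp [0.03 8.03 0.18]
[254.69882182 261.41709672]
```

Emit:
send_rows(
  plan=[
    [0.1,2,0,0,0.1],
    [0,2,0,0,0.1],
    [0,1,0,0,0.1],
    [0,0,0,0,0.1],
    [0,0,0,0,0.1],
  ],
)

```text
clock: 8.93
tcp_pos: [0.5216, 0.1693, 0.0485]
orientation: [-1.558, -0.237, 0.237]
contact_force: [0.2, 0.4, 0.1]
grip_width: 0.0181
```

```bash
python3 - <<'E'
from bench import r
from h import *
f=r.grab_frame("wrist");im=f["image"]
o=r.get_obs(); t=o['tcp_pos'];print(o['clock'],t,o['contact_force'])
c=im[170:320,180:330,::-1]; cv2.imwrite('pics/k.png',cv2.resize(c,None,fx=4,fy=4,interpolation=cv2.INTER_CUBIC))
print(proj(f,(.5195,.1717,.018)))
E
```

```text
8.975 [0.52180581 0.16927136 0.04875279] [-0.31707649  0.56108616 -0.12574373]
[252.00950439 229.32467156]
```

View pics/k.png

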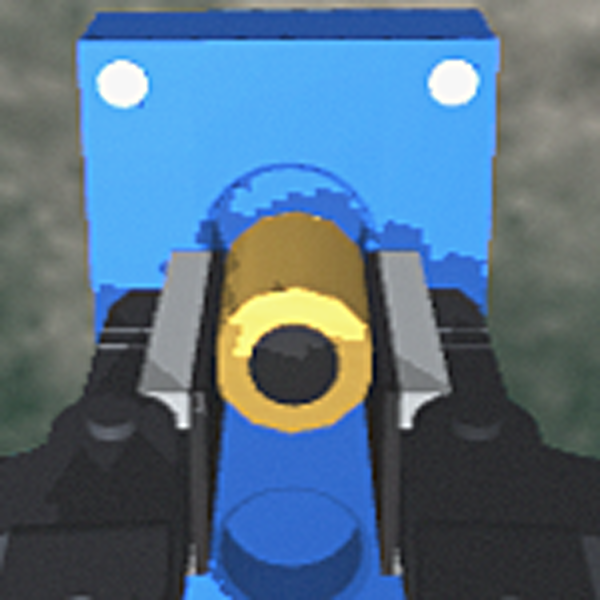

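```bash
python3 - <<'E'
from bench import r
from h import *
f=r.grab_frame("wrist")
o=r.get_obs(); t=o['tcp_pos'];print(t)
R=Rn.from_rotvec(o["orientation"]).as_matrix()
loc=lambda u,z:(R.T@(ray(f,(u[0]/4+179.6,u[1]/4+169.6),z)-t)*100).round(2)
print('bore far',loc((292,163.5),.018),'-> centre z-1.3; L/R',loc((209,215),.018),loc((376,215),.018))
print('screws',loc((122,83),.018),loc((453,83),.018),'far edge',loc((290,39),.018))
print('bush bottom far',loc((294,212),t[2]-.022),'-> -1.0; top near/far',loc((294,431),t[2]+.002),loc((294,287),t[2]+.002), 'L/R', loc((217,360),t[2]+.002),loc((373,360),t[2]+.002))
print('other bore',loc((291,488),.018),loc((220,540),.018),loc((364,540),.018))
E
```

```text
[0.52187272 0.16925149 0.0488556 ]
bore far [-0.1   3.09  1.46] -> centre z-1.3; L/R [-1.31  3.08  0.67] [1.11 3.09 0.67]
screws [-2.48  3.08  2.67] [2.15 3.09 2.67] far edge [-0.13  3.09  3.3 ]
bush bottom far [-0.08  2.2   1.09] -> -1.0; top near/far [-0.07 -0.2  -0.77] [-0.07 -0.2   1.17] L/R [-1.  -0.2  0.2] [ 0.87 -0.2   0.2 ]
other bore [-0.12  3.09 -3.96] [-1.25  3.08 -4.93] [ 1.04  3.09 -4.93]
```

Emit:
send_rows(
  plan=[
    [0,0.8,0,0,0.1],
    [0,0.7,0,0,0.1],
    [0,0,0,0,0.1],
    [0,0,0,0,0.1],
  ],
)

```text
clock: 9.52
tcp_pos: [0.5212, 0.169, 0.0331]
orientation: [-1.558, -0.237, 0.237]
contact_force: [0.6, 0.2, -0.2]
grip_width: 0.0181
```

No contact force, so it has entered. Release, lift and look.

Emit:
send_rows(
  plan=[
    [0,0,0,0,0.3],
    [0,0,0,0,0.35],
    [0,0,0,0,0.4],
    [0,-3,0,0,0.4],
    [0,-5,0,0,0.4],
    [0,0,0,0,0.4],
  ],
)

```text
clock: 10.28
tcp_pos: [0.5238, 0.1703, 0.1169]
orientation: [-1.557, -0.242, 0.231]
contact_force: [0.7, 0.3, -0.3]
grip_width: 0.0344
```

```bash
python3 - <<'E'
from bench import r
from h import *
f=r.grab_frame("wrist");im=f["image"]
o=r.get_obs(); t=o['tcp_pos'];print(o['clock'],t,o['contact_force'])
cv2.imwrite('pics/l.png',im[:,:,::-1])
print(proj(f,(.5195,.1717,.03)))
print(delta(o,(.5906,.2926,.1)),proj(f,(.5906,.2926,.024)))
E
```

```text
10.325 [0.52259163 0.16944743 0.11497493] [-0.02697391 -0.21977352 -1.13221486]
[248.34251681 198.87585723]
cur yaw 17.3 tilt [ 0.004  0.001 -1.   ] | shift now [10.15  1.53  9.74] | spin None | shift after spin [10.15  1.53  9.74] [397.91173842  66.43455734]
```

View pics/l.png

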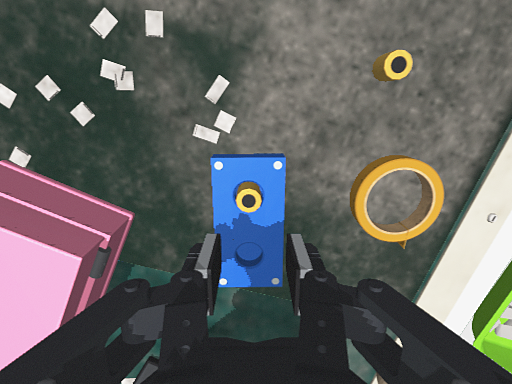

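Emit:
send_rows(
  plan=[
    [3.4,0,3.2,0,0.4],
    [3.4,0,3.3,0,0.4],
    [3.3,1,3.3,0,0.4],
    [0,2,0,0,0.4],
    [0,0,0,0,0.4],
    [0,0,0,0,0.4],
  ],
)

```text
clock: 11.08
tcp_pos: [0.5884, 0.291, 0.0828]
orientation: [-1.559, -0.235, 0.237]
contact_force: [0.4, -0.3, -0.3]
grip_width: 0.0338
```

```bash
python3 - <<'E'
from bench import r
from h import *
f=r.grab_frame("wrist");im=f["image"]
o=r.get_obs(); t=o['tcp_pos'];print(o['clock'],t,o['contact_force'])
cv2.imwrite('pics/m.png',im[:,:,::-1])
hsv=cv2.cvtColor(im,cv2.COLOR_RGB2HSV)
m=cv2.inRange(hsv,(18,80,190),(35,255,255)); c,_=cv2.findContours(m,cv2.RETR_EXTERNAL,cv2.CHAIN_APPROX_NONE)
for k in c:
    if cv2.contourArea(k)>40:
        x,y,w,h=cv2.boundingRect(k);u=(x+(w-1)/2,y+(h-1)/2);p=ray(f,u,.024);print(u,w,h,p,delta(o,(*p[:2],.022)))
E
```

```text
11.125 [0.58874657 0.29127433 0.08345984] [-0.03121346  0.73646955 -0.85096037]
(258.5, 212.0) 28 27 [0.59029491 0.29441254 0.024     ] cur yaw 17.2 tilt [ 0.    -0.001 -1.   ] | shift now [0.24 6.15 0.26] | spin None | shift after spin [0.24 6.15 0.26]
```

View pics/m.png

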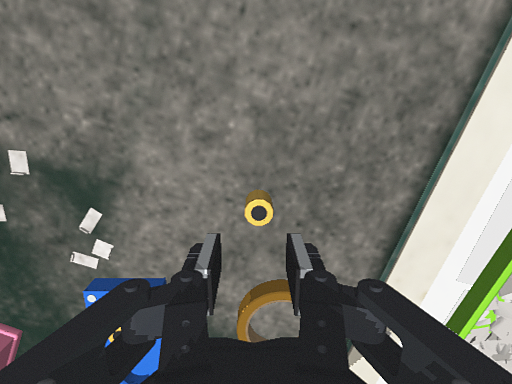

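Emit:
send_rows(
  plan=[
    [0.2,2,0.1,0,0.4],
    [0,2.1,0,0,0.4],
    [0,2,0,0,0.4],
    [0,0,0,0,0.4],
    [0,0,0,0,0.15],
    [0,0,0,0,0.1],
    [0,0,0,0,0.1],
    [0,0,0,0,0.1],
    [0,-2,0,0,0.1],
    [0,-6,0,0,0.1],
    [0,0,0,0,0.1],
  ],
)

```text
clock: 12.5
tcp_pos: [0.5934, 0.2968, 0.1091]
orientation: [-1.554, -0.245, 0.229]
contact_force: [0.5, 0.7, -0.7]
grip_width: 0.0185
```

```bash
python3 - <<'E'
from bench import r
from h import *
o=r.get_obs(); t=o['tcp_pos'];print(o['clock'],t,o['contact_force'],o['grip_width'])
print(delta(o,(.5372,.1184,.1),np.radians(17.3)))
E
```

```text
12.5 [0.59341137 0.2968367  0.10905991] [ 0.47128823  0.65400848 -0.70860537] 0.018493077464044685
cur yaw 17.3 tilt [ 0.009  0.006 -1.   ] | shift now [-10.68   0.76 -15.37] | spin -0.0 | shift after spin [-10.68   0.76 -15.37]
```

Emit:
send_rows(
  plan=[
    [-3.5,0,-5,0,0.1],
    [-3.5,0,-5,0,0.1],
    [-3.3,0,-5,0,0.1],
    [0,1.5,0,0,0.1],
    [0,0,0,0,0.1],
    [0,0,0,0,0.1],
  ],
)

```text
clock: 13.25
tcp_pos: [0.5369, 0.1225, 0.0878]
orientation: [-1.556, -0.24, 0.238]
contact_force: [-1.1, 0.5, 0.6]
grip_width: 0.0183
```

```bash
cat >> h.py <<'E'
def loc(f,o,u,z):
    R=Rn.from_rotvec(o["orientation"]).as_matrix()
    return (R.T@(ray(f,u,z)-o['tcp_pos'])*100).round(2)
E
python3 - <<'E'
from bench import r
from h import *
f=r.grab_frame("wrist");im=f["image"]
o=r.get_obs(); t=o['tcp_pos'];print(o['clock'],t,o['contact_force'],o['grip_width'])
print(delta(o,(.5372,.1184,.1),np.radians(17.3)))
cv2.imwrite('pics/n.png',cv2.resize(im[150:300,180:330,::-1],None,fx=4,fy=4,interpolation=cv2.INTER_CUBIC))
E
```

```text
13.3 [0.53700161 0.12249468 0.08784273] [ 0.15907441 -0.02370911 -0.00600092] 0.01835656986952113
cur yaw 17.4 tilt [ 0.001  0.001 -1.   ] | shift now [-0.1  -1.22 -0.4 ] | spin 0.1 | shift after spin [-0.1  -1.22 -0.4 ]
```

View pics/n.png

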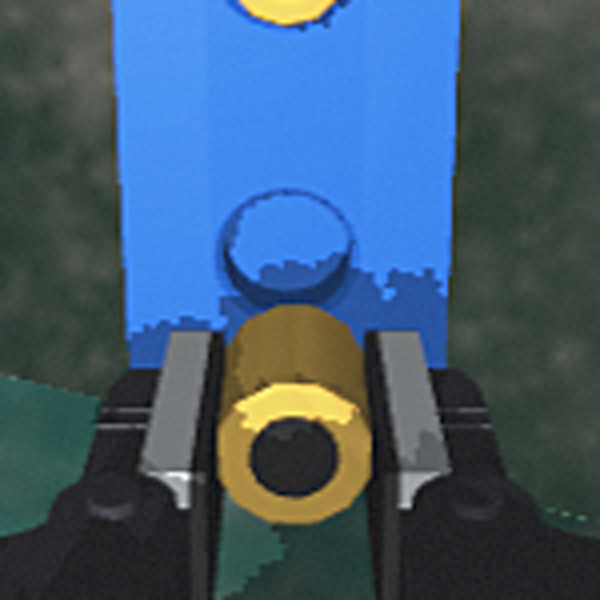

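```bash
python3 - <<'E'
from bench import r
from h import *
f=r.grab_frame("wrist");o=r.get_obs();t=o['tcp_pos'];print(t)
L=lambda u,v,z:loc(f,o,(u/4+179.6,v/4+149.6),z)
print('mouth',L(288,187,.018),L(288,308,.018),L(218,248,.018),L(358,248,.018))
print('bush top',L(295,382,t[2]+.002),L(295,524,t[2]+.002),L(217,453,t[2]+.002),L(373,453,t[2]+.002),'bottom far',L(295,305,t[2]-.022))
print('block sides',L(121,220,.018),L(455,220,.018))
E
```

```text
[0.53695588 0.12229544 0.08779319]
mouth [-0.16  6.98  1.04] [-0.17  6.98 -1.26] [-1.41  6.98 -0.1 ] [ 1.08  6.98 -0.1 ]
bush top [-0.05 -0.2   0.98] [-0.04 -0.2  -0.96] [-0.98 -0.2   0.03] [ 0.89 -0.2   0.03] bottom far [-0.04  2.2   0.91]
block sides [-3.12  6.98  0.43] [2.79 6.98 0.43]
```

Emit:
send_rows(
  plan=[
    [-0.12,1.9,-0.1,0,0.1],
    [0,2,0,0,0.1],
    [0,0,0,0,0.1],
    [0,0,0,0,0.1],
  ],
)

```text
clock: 13.85
tcp_pos: [0.5356, 0.1192, 0.048]
orientation: [-1.558, -0.237, 0.238]
contact_force: [0.0, -0.1, 0.2]
grip_width: 0.0184
```

```bash
python3 - <<'E'
from bench import r
from h import *
f=r.grab_frame("wrist");im=f["image"]
o=r.get_obs(); t=o['tcp_pos'];print(o['clock'],t,o['contact_force'],o['grip_width'])
cv2.imwrite('pics/p.png',cv2.resize(im[150:300,180:330,::-1],None,fx=4,fy=4,interpolation=cv2.INTER_CUBIC))
E
```

```text
13.9 [0.53589667 0.11927998 0.04838801] [-0.19353427  0.04263672 -0.9812609 ] 0.01803253357818553
```

View pics/p.png

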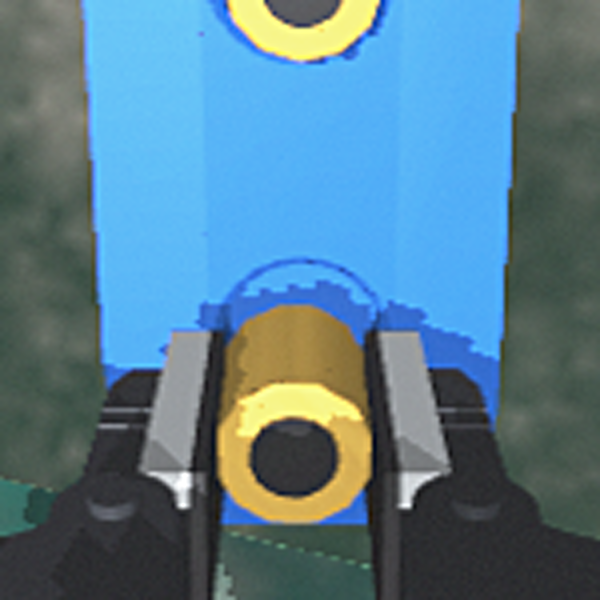

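```bash
python3 - <<'E'
from bench import r
from h import *
f=r.grab_frame("wrist");o=r.get_obs();t=o['tcp_pos'];print(t)
L=lambda u,v,z:loc(f,o,(u/4+179.6,v/4+149.6),z)
print('mouth far',L(300,257,.018),'sides',L(95,250,.018),L(507,250,.018),L(100,330,.018),L(503,330,.018),'near edge',L(295,525,.018))
print('bush bottom far',L(295,305,t[2]-.022),'top',L(295,382,t[2]+.002),L(295,524,t[2]+.002),L(217,453,t[2]+.002),L(373,453,t[2]+.002))
E
```

```text
[0.53606818 0.11927163 0.04863829]
mouth far [0.   3.06 1.27] sides [-2.93  3.06  1.38] [2.96 3.07 1.38] [-2.92  3.06  0.13] [2.97 3.07 0.13] near edge [-0.07  3.06 -3.16]
bush bottom far [-0.07  2.2   0.91] top [-0.07 -0.2   0.98] [-0.07 -0.2  -0.95] [-1.01 -0.2   0.04] [ 0.87 -0.2   0.03]
```

Emit:
send_rows(
  plan=[
    [0.08,0.8,0,0,0.1],
    [0,0.7,0,0,0.1],
    [0,0,0,0,0.1],
    [0,0,0,0,0.1],
  ],
)

```text
clock: 14.45
tcp_pos: [0.5363, 0.1192, 0.0331]
orientation: [-1.558, -0.237, 0.237]
contact_force: [0.1, 0.6, 0.5]
grip_width: 0.0184
```

Emit:
send_rows(
  plan=[
    [0,0,0,0,0.3],
    [0,0,0,0,0.35],
    [0,0,0,0,0.4],
    [0,-4,0,0,0.4],
    [0,-6,-3,0,0.4],
    [0,-4,-5,0,0.4],
    [0,0,0,0,0.4],
    [0,0,0,0,0.4],
  ],
)

```text
clock: 15.45
tcp_pos: [0.5589, 0.046, 0.168]
orientation: [-1.558, -0.236, 0.237]
contact_force: [-0.0, 0.4, -1.0]
grip_width: 0.034
```

```bash
python3 - <<'E'
from bench import r
from h import *
f=r.grab_frame("wrist");im=f["image"]
o=r.get_obs(); t=o['tcp_pos'];print(o['clock'],t,o['contact_force'],o['grip_width'])
cv2.imwrite('pics/q.png',im[:,:,::-1])
f=r.grab_frame("scene");cv2.imwrite('pics/q3.png',cv2.resize(f["image"][170:280,130:310,::-1],None,fx=4.4,fy=4.4,interpolation=cv2.INTER_CUBIC))
E
```

```text
15.5 [0.55839951 0.04683029 0.16750771] [-0.04317032  0.91486374  0.21146818] 0.03348491502857365
```

View pics/q.png

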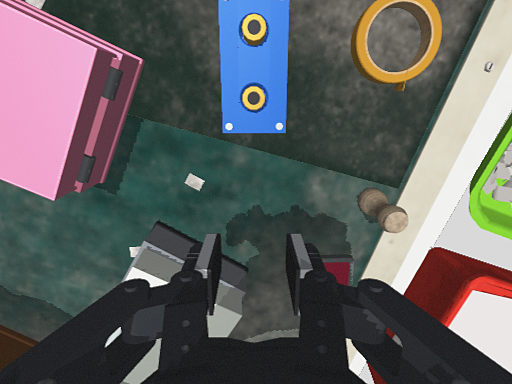

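View pics/q3.png

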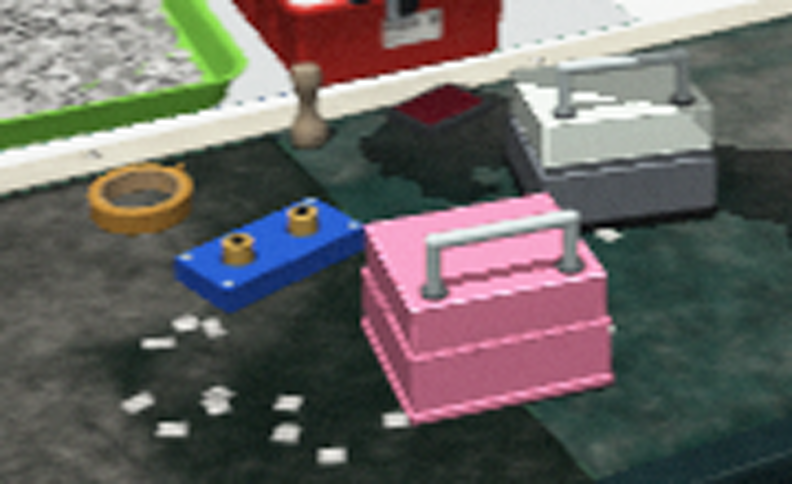

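```bash
python3 - <<'E'
from bench import r
from h import *
o=r.get_obs();print(delta(o,(.49,-.15,.25),np.radians(-13.8)))
E
```

```text
cur yaw 17.4 tilt [-0.002  0.    -1.   ] | shift now [-12.42  -8.27 -16.76] | spin 31.2 | shift after spin [ -1.94  -8.27 -20.77]
```

Emit:
send_rows(
  plan=[
    [0,-3,0,10.4,0.6],
    [0,-3,0,10.4,0.6],
    [0,-2.3,0,10.4,0.6],
    [-0.5,0,-5.2,0,0.6],
    [-0.5,0,-5.2,0,0.6],
    [-0.5,0,-5.2,0,0.6],
    [-0.5,0,-5.2,0,0.6],
    [0,0,0,0,0.6],
    [0,0,0,0,0.6],
    [0,0,0,0,0.6],
  ],
)

```text
clock: 16.8
tcp_pos: [0.4904, -0.149, 0.2509]
orientation: [-1.562, 0.188, -0.187]
contact_force: [-0.8, 0.4, -0.2]
grip_width: 0.0507
```

```bash
python3 - <<'E'
from bench import r
from h import *
f=r.grab_frame("wrist");im=f["image"]
o=r.get_obs(); t=o['tcp_pos'];print(o['clock'],t,o['joints'].round(2))
cv2.imwrite('pics/s.png',im[:,:,::-1])
E
```

```text
16.85 [ 0.49034251 -0.14924225  0.25097501] [ 0.54  0.24 -0.43  1.91  0.11  1.02 -0.17]
```

View pics/s.png

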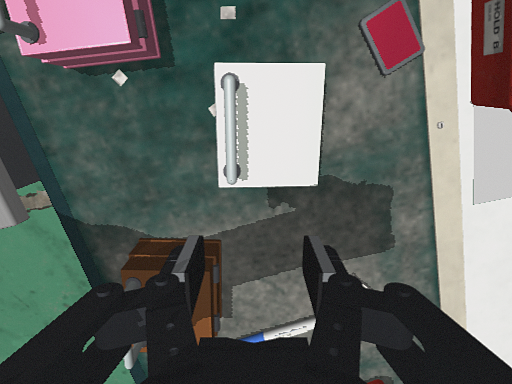

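```bash
python3 - <<'E'
from bench import r
from h import *
from scipy.optimize import least_squares
f=r.grab_frame("wrist");im=f["image"];o=r.get_obs()
hsv=cv2.cvtColor(im,cv2.COLOR_RGB2HSV)
m=cv2.inRange(hsv,(0,0,195),(180,40,255)); m[:50]=0;m[210:]=0;m[:,:200]=0;m[:,340:]=0
m=cv2.morphologyEx(m,cv2.MORPH_OPEN,np.ones((3,3)))
cs,_=cv2.findContours(m,cv2.RETR_EXTERNAL,cv2.CHAIN_APPROX_NONE);c=max(cs,key=cv2.contourArea)
h=cv2.convexHull(c); q=cv2.approxPolyDP(h,5,True)[:,0]; print(q.tolist())
g=im[50:210,195:345,::-1].copy(); cv2.imwrite('pics/t.png',cv2.resize(g,None,fx=3.7,fy=3.7,interpolation=cv2.INTER_CUBIC))
for name in ["gauge_box","cover_bar"]: print([(round(d['p'],2),np.round(d['rect'])) for d in r.recognise('wrist',name)])
def corners(p):
    x,y,yaw,th=p; out=[]
    for lx,ly,lz in [(-104,60,32),(0,60,32),(0,-60,32),(-104,-60,32)]:
        a=lx*np.cos(th)+lz*np.sin(th); b=-lx*np.sin(th)+lz*np.cos(th)
        L=np.array([a/1e3+.052,ly/1e3]); cs,sn=np.cos(yaw),np.sin(yaw)
        out.append(proj(f,(x+cs*L[0]-sn*L[1],y+sn*L[0]+cs*L[1],.045+b/1e3)))
    return np.array(out)
p0=np.array([.518,-.106,-.24,.03]); P=corners(p0);print(P.round(1).tolist())
Q=np.array([q[np.argmin(np.linalg.norm(q-c,axis=1))] for c in P],float);print(Q.tolist())
s=least_squares(lambda p:(corners(p)-Q).ravel(),p0); print(s.x, s.fun.round(1))
s0=least_squares(lambda p:(corners([*p,0])-Q).ravel(),p0[:3]); print(s0.x,s0.fun.round(1))
E
```

```text
[[215, 62], [324, 63], [316, 183], [219, 186]]
[(0.85, array([123., 237., 223., 372.])), (0.78, array([213.,  66., 326., 186.])), (0.69, array([  2.,   1., 160.,  69.]))]
[(0.97, array([122., 257., 215., 369.])), (0.94, array([214.,  60., 324., 189.])), (0.81, array([  0.,   0., 142.,  60.]))]
[[216.5, 61.3], [327.9, 61.7], [319.4, 184.9], [220.7, 185.7]]
[[215.0, 62.0], [324.0, 63.0], [316.0, 183.0], [219.0, 186.0]]
[ 0.51617527 -0.10586893 -0.23737703  0.00126651] [-1.2  0.2  0.8 -1.1  1.   2.  -0.5 -0.7]
[ 0.51620648 -0.1058789  -0.23734685] [-1.2  0.2  0.8 -1.1  0.9  2.  -0.5 -0.7]
```

View pics/t.png

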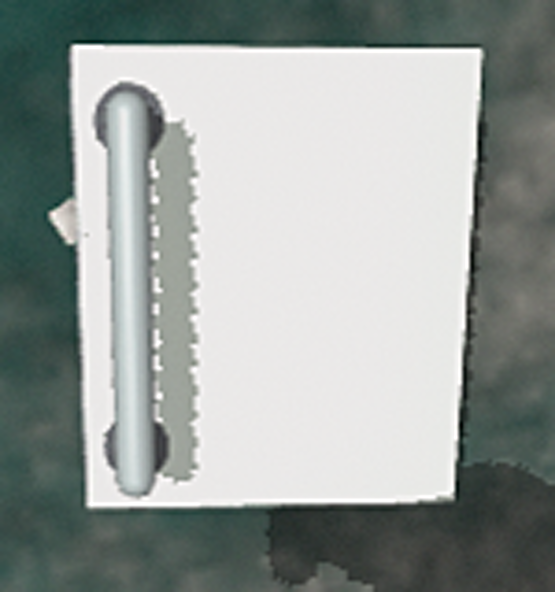

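```bash
python3 - <<'E'
from bench import r
from h import *
f=r.grab_frame("wrist");o=r.get_obs()
a=ray(f,(229,74.9),.111);b=ray(f,(231.3,181.7),.111);m=(a+b)/2
print(a,b,m,np.linalg.norm(a-b),np.degrees(np.arctan2(b[0]-a[0],a[1]-b[1])))
y=-.2376;c,s=np.cos(y),np.sin(y)
print('pred bar',.517-.038*c,-.106-.038*s)
B=(m[:2]+np.array([.517-.038*c,-.106-.038*s]))/2
print(B,delta(o,(*B,.111),y),delta(o,(*B,.109),y))
E
```

```text
[ 0.49261494 -0.05339299  0.111     ] [ 0.47025369 -0.14393543  0.111     ] [ 0.48143432 -0.09866421  0.111     ] 0.09326285153981696 -13.872720541296733
pred bar 0.480067584800081 -0.09705591214819578
[ 0.48075095 -0.09786006] cur yaw -13.8 tilt [-0.  0. -1.] | shift now [-2.16 14.02  4.88] | spin -0.2 | shift after spin [-2.15 14.02  4.89] cur yaw -13.8 tilt [-0.  0. -1.] | shift now [-2.16 14.22  4.88] | spin -0.2 | shift after spin [-2.15 14.22  4.89]
```

Emit:
send_rows(
  plan=[
    [-1.1,3,2.4,0,0.5],
    [-1.05,3,2.5,0,0.5],
    [0,3,0,0,0.5],
    [0,0,0,0,0.5],
    [0,0,0,0,0.5],
  ],
)

```text
clock: 17.68
tcp_pos: [0.4816, -0.0987, 0.1622]
orientation: [-1.562, 0.19, -0.192]
contact_force: [0.1, -0.0, 0.5]
grip_width: 0.0425
```

```bash
python3 - <<'E'
from bench import r
from h import *
f=r.grab_frame("wrist");im=f["image"]
o=r.get_obs(); t=o['tcp_pos'];print(o['clock'],t,delta(o,(.4808,-.0979,.109)))
cv2.imwrite('pics/u.png',im[:,:,::-1])
E
```

```text
17.725 [ 0.48180666 -0.09875656  0.1625145 ] cur yaw -13.9 tilt [ 0.002 -0.    -1.   ] | shift now [-0.13  5.35  0.06] | spin None | shift after spin [-0.13  5.35  0.06]
```

View pics/u.png

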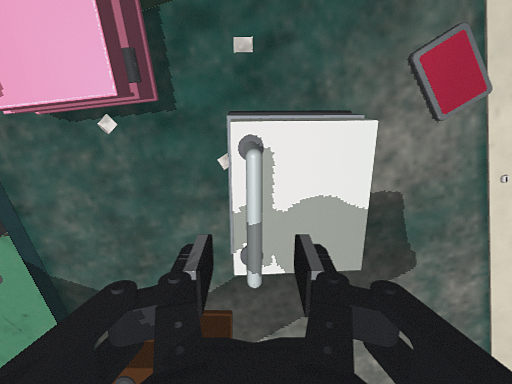

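Emit:
send_rows(
  plan=[
    [-0.1,2,0,0,0.5],
    [0,2,0,0,0.5],
    [0,1.3,0,0,0.5],
    [0,0,0,0,0.5],
    [0,0,0,0,0.1],
    [0,0,0,0,0.02],
    [0,0,0,0,0.02],
    [0,0,0,0,0.02],
  ],
  force=25,
)

```text
clock: 18.73
tcp_pos: [0.4817, -0.0985, 0.1091]
orientation: [-1.562, 0.187, -0.194]
contact_force: [5.9, -1.1, -3.9]
grip_width: 0.0092
```

```bash
python3 - <<'E'
from bench import r
from h import *
o=r.get_obs(); t=o['tcp_pos'];print(o['clock'],t,o['contact_force'],o['grip_width'])
# arc plan
x,z=-90.,66.
n=15
prev=np.array([x,z]);acc=0
for i in range(1,n+1):
    th=np.radians(90)*i/n+0
    q=np.array([x*np.cos(th)+z*np.sin(th),-x*np.sin(th)+z*np.cos(th)])
    d=q-prev;prev=q
    print(i,'dx %.2f dy %.2f'%(d[0]/10,-d[1]/10))
E
```

```text
18.725 [ 0.48174049 -0.09846874  0.10907169] [ 5.94328241 -1.06133607 -3.88743309] 0.009198016648915352
1 dx 0.74 dy -0.90
2 dx 0.83 dy -0.82
3 dx 0.91 dy -0.73
4 dx 0.98 dy -0.63
5 dx 1.04 dy -0.53
6 dx 1.09 dy -0.41
7 dx 1.13 dy -0.30
8 dx 1.15 dy -0.18
9 dx 1.17 dy -0.06
10 dx 1.17 dy 0.07
11 dx 1.15 dy 0.19
12 dx 1.13 dy 0.31
13 dx 1.09 dy 0.42
14 dx 1.04 dy 0.53
15 dx 0.98 dy 0.64
```

Emit:
send_rows(
  plan=[
    [0.74,-0.9,0,0,0.02],
    [0.83,-0.82,0,0,0.02],
    [0.91,-0.73,0,0,0.02],
    [0,0,0,0,0.02],
  ],
)

```text
clock: 19.23
tcp_pos: [0.5062, -0.1045, 0.1331]
orientation: [-1.562, 0.187, -0.194]
contact_force: [6.6, -0.8, -11.4]
grip_width: 0.0087
```

```bash
python3 - <<'E'
from bench import r
from h import *
o=r.get_obs(); t=o['tcp_pos'];print(o['clock'],t,o['contact_force'],o['grip_width'])
f=r.grab_frame("scene");cv2.imwrite('pics/v.png',cv2.resize(f["image"][130:260,190:330,::-1],None,fx=4,fy=4,interpolation=cv2.INTER_CUBIC))
E
```

```text
19.225 [ 0.50618042 -0.10448943  0.13309956] [  6.58238302  -0.7515373  -11.35061808] 0.00866982121121601
```

View pics/v.png

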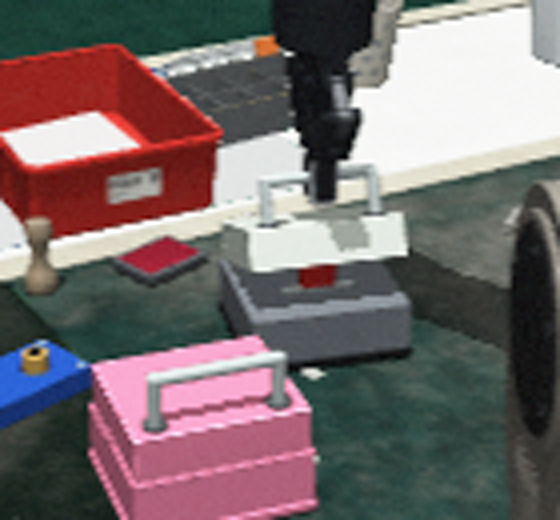

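The cover is lifting with the bar in the grip, and the red tab shows beneath. I'll continue the arc.

Emit:
send_rows(
  plan=[
    [0.98,-0.63,0,0,0.02],
    [1.04,-0.53,0,0,0.02],
    [1.09,-0.41,0,0,0.02],
    [1.13,-0.3,0,0,0.02],
    [1.15,-0.18,0,0,0.02],
    [1.17,-0.06,0,0,0.02],
    [0,0,0,0,0.02],
  ],
)

```text
clock: 20.15
tcp_pos: [0.5685, -0.1198, 0.1538]
orientation: [-1.562, 0.19, -0.191]
contact_force: [0.3, 3.4, -9.4]
grip_width: 0.0092
```

```bash
python3 - <<'E'
from bench import r
from h import *
o=r.get_obs(); t=o['tcp_pos'];print(o['clock'],t,o['contact_force'],o['grip_width'])
f=r.grab_frame("scene");cv2.imwrite('pics/w.png',cv2.resize(f["image"][130:260,190:330,::-1],None,fx=4,fy=4,interpolation=cv2.INTER_CUBIC))
E
```

```text
20.15 [ 0.56848871 -0.11976599  0.15379941] [ 0.31741636  3.41007323 -9.36203488] 0.009243825930515905
```

View pics/w.png

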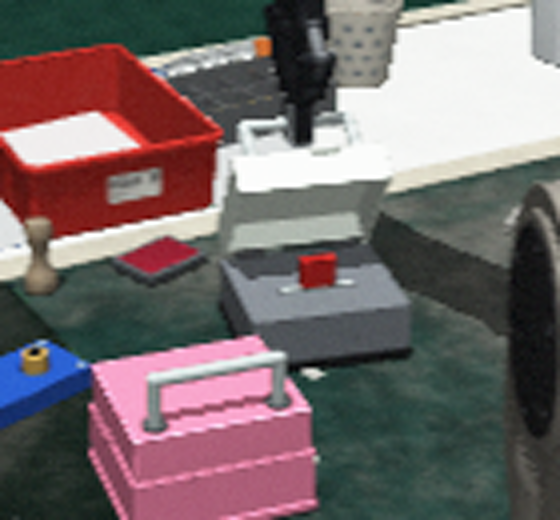

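Emit:
send_rows(
  plan=[
    [1.17,0.07,0,0,0.02],
    [1.15,0.19,0,0,0.02],
    [1.13,0.31,0,0,0.02],
    [1.09,0.42,0,0,0.02],
    [1.04,0.53,0,0,0.02],
    [0.98,0.64,0,0,0.02],
    [0.25,0.2,0,0,0.02],
    [0,0,0,0,0.02],
  ],
)

```text
clock: 21.2
tcp_pos: [0.6349, -0.136, 0.1308]
orientation: [-1.562, 0.189, -0.192]
contact_force: [0.2, 5.5, -1.7]
grip_width: 0.0085
```

```bash
python3 - <<'E'
from bench import r
from h import *
o=r.get_obs(); t=o['tcp_pos'];print(o['clock'],t,o['contact_force'],o['grip_width'])
y=-.2376;c,s=np.cos(y),np.sin(y)
h=np.array([.517+.052*c,-.106+.052*s]); d=t[:2]-h
print('rel hinge',d@[c,s],t[2]+.002-.045, 'theta', np.arctan2(t[2]+.002-.045,-(d@[c,s]))*-1+np.pi-(np.pi-np.arctan2(66,90))+0)
f=r.grab_frame("scene");cv2.imwrite('pics/x.png',cv2.resize(f["image"][130:260,190:330,::-1],None,fx=4,fy=4,interpolation=cv2.INTER_CUBIC))
f=r.grab_frame("wrist");cv2.imwrite('pics/x2.png',f["image"][:,:,::-1])
E
```

```text
21.2 [ 0.63493742 -0.13600382  0.1308326 ] [ 0.15343415  5.5428561  -1.67507931] 0.008455597816246671
rel hinge 0.06968607061939476 0.08783260276237419 theta -1.6087488564929107
```

View pics/x.png

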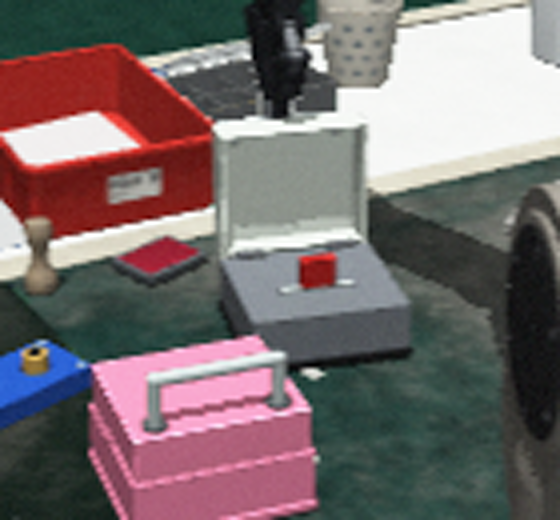

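View pics/x2.png

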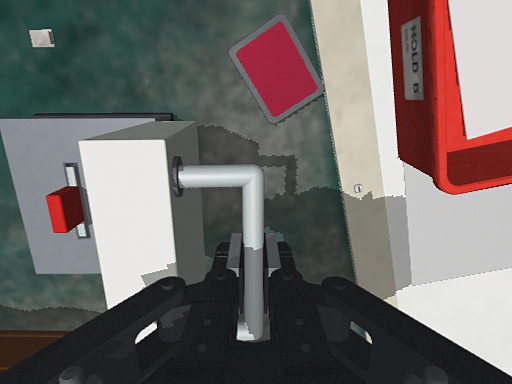

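Emit:
send_rows(
  plan=[
    [0,0,0,0,0.25],
    [0,0,0,0,0.25],
    [0,0,0,0,0.25],
    [0,-2,0,0,0.25],
    [0,-4,0,0,0.25],
    [0,-5,0,0,0.25],
    [0,0,0,0,0.25],
  ],
)

```text
clock: 22.18
tcp_pos: [0.6367, -0.1363, 0.2468]
orientation: [-1.563, 0.183, -0.199]
contact_force: [0.8, 0.2, -0.5]
grip_width: 0.0211
```

```bash
python3 - <<'E'
from bench import r
from h import *
o=r.get_obs(); t=o['tcp_pos'];print(o['clock'],t,o['contact_force'],o['grip_width'])
f=r.grab_frame("wrist");cv2.imwrite('pics/y2.png',f["image"][:,:,::-1])
y=-.2376;c,s=np.cos(y),np.sin(y)
print(proj(f,(.517-.01*c,-.106-.01*s,.071)))
print(delta(o,(.517-.01*c,-.106-.01*s,.16),y))
E
```

```text
22.175 [ 0.63666397 -0.1362952   0.24683604] [ 0.78100338  0.24405148 -0.49449106] 0.021076230916724555
[124.17536389 173.77223024]
cur yaw -13.9 tilt [ 0.01  -0.002 -1.   ] | shift now [-13.43   8.55   0.05] | spin -0.3 | shift after spin [-13.43   8.55   0.12]
```

View pics/y2.png

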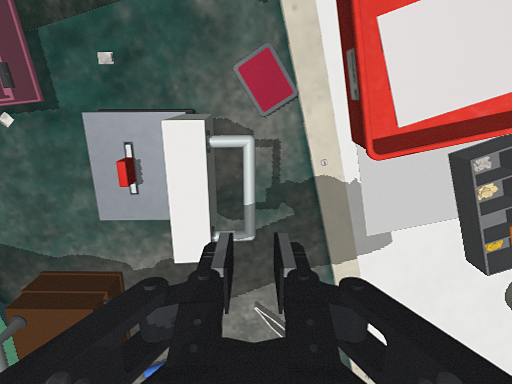

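Emit:
send_rows(
  plan=[
    [-4.5,0,0,0,0.35],
    [-4.5,0,0,0,0.35],
    [-4.4,0,0.1,0,0.35],
    [0,3,0,0,0.35],
    [0,4.5,0,0,0.35],
    [0,0,0,0,0.35],
    [0,0,0,0,0.35],
  ],
)

```text
clock: 23.1
tcp_pos: [0.5044, -0.103, 0.1662]
orientation: [-1.562, 0.19, -0.191]
contact_force: [-0.0, -0.6, 0.6]
grip_width: 0.0298
```

```bash
python3 - <<'E'
from bench import r
from h import *
f=r.grab_frame("wrist")
o=r.get_obs(); t=o['tcp_pos'];print(o['clock'],t,o['contact_force'],o['grip_width'])
cv2.imwrite('pics/z2.png',cv2.resize(f["image"][100:350,110:410,::-1],None,fx=2.4,fy=2.4))
y=-.2376;c,s=np.cos(y),np.sin(y)
print(proj(f,(.517-.01*c,-.106-.01*s,.071)),(proj(f,(.517-.01*c,-.106-.01*s,.071))-[110,100])*2.4)
print(delta(o,(.517-.01*c,-.106-.01*s,.065),y))
E
```

```text
23.15 [ 0.50491742 -0.10306482  0.16673896] [-0.303192    0.52132583 -0.4841059 ] 0.030134895855797473
[257.26290921 198.22666571] [353.43098211 235.74399771]
cur yaw -13.9 tilt [ 0.002 -0.    -1.   ] | shift now [ 0.22 10.17 -0.  ] | spin -0.3 | shift after spin [ 0.22 10.17 -0.  ]
```

View pics/z2.png

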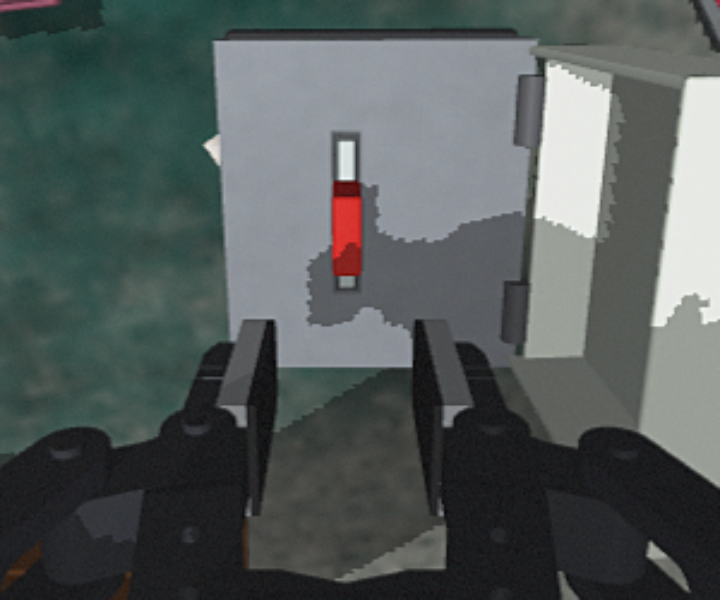

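Emit:
send_rows(
  plan=[
    [0.05,3,0,0,0.35],
    [0,3,0,0,0.35],
    [0,2,0,0,0.35],
    [0,1,0,0,0.35],
    [0,0,0,0,0.35],
    [0,0,0,0,0.35],
  ],
)

```text
clock: 23.9
tcp_pos: [0.5052, -0.1033, 0.0764]
orientation: [-1.563, 0.189, -0.192]
contact_force: [0.5, -0.6, 0.8]
grip_width: 0.0298
```

```bash
python3 - <<'E'
from bench import r
from h import *
f=r.grab_frame("wrist")
o=r.get_obs(); t=o['tcp_pos'];print(o['clock'],t,o['contact_force'],o['grip_width'])
cv2.imwrite('pics/aa.png',cv2.resize(f["image"][100:350,110:410,::-1],None,fx=2.4,fy=2.4))
E
```

```text
23.95 [ 0.50520497 -0.10327497  0.07633126] [ 0.63782517  0.3257604  -0.03958613] 0.029751607793227625
```

View pics/aa.png

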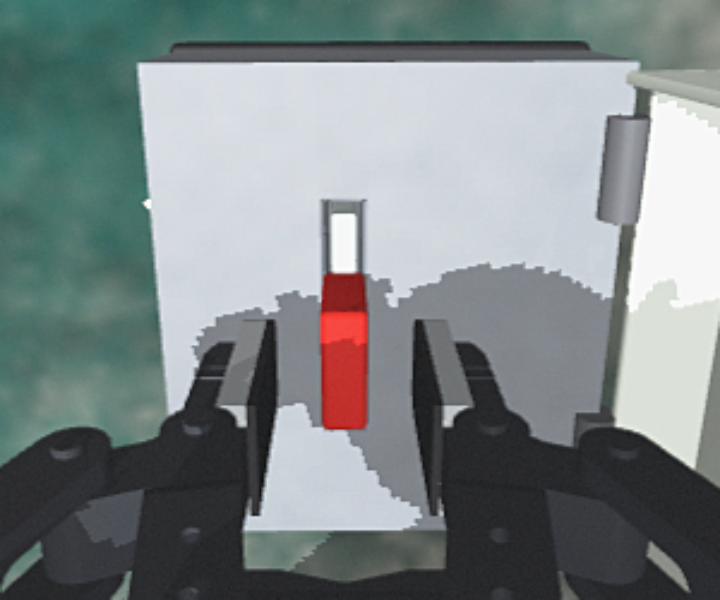

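Emit:
send_rows(
  plan=[
    [0,0.6,0,0,0.35],
    [0,0.5,0,0,0.35],
    [0,0,0,0,0.15],
    [0,0,0,0,0.05],
    [0,0,0,0,0.02],
    [0,0,0,0,0.02],
    [0,0,0,0,0.02],
  ],
  force=50,
)

```text
clock: 24.82
tcp_pos: [0.5043, -0.1032, 0.0642]
orientation: [-1.562, 0.191, -0.191]
contact_force: [0.5, 0.8, -1.0]
grip_width: 0.0089
```

Emit:
send_rows(
  plan=[
    [0,-1,0,0,0.02],
    [0,-1.5,0,0,0.02],
    [0,-2,0,0,0.02],
    [0,-3,0,0,0.02],
    [0,-4,0,0,0.02],
    [0,0,0,0,0.02],
    [0,0,0,0,0.02],
  ],
)

```text
clock: 25.7
tcp_pos: [0.504, -0.1033, 0.1795]
orientation: [-1.563, 0.19, -0.191]
contact_force: [-0.5, 0.1, -0.9]
grip_width: 0.0091
```

```bash
python3 - <<'E'
from bench import r
from h import *
f=r.grab_frame("wrist")
o=r.get_obs(); t=o['tcp_pos'];print(o['clock'],t,o['contact_force'],o['grip_width'],o['joints'].round(2))
cv2.imwrite('pics/bb.png',f["image"][:,:,::-1])
f=r.grab_frame("scene");cv2.imwrite('pics/bb3.png',cv2.resize(f["image"][130:260,190:330,::-1],None,fx=4,fy=4,interpolation=cv2.INTER_CUBIC))
print(delta(o,(.528,.145,.2),np.radians(17.3)))
E
```

```text
25.75 [ 0.5036253  -0.10317837  0.17885934] [-0.17713981  0.47028862 -1.55056729] 0.008915336274047371 [ 0.45  0.33 -0.45  1.98  0.18  0.87 -0.33]
cur yaw -13.9 tilt [-0.001 -0.    -1.   ] | shift now [-3.6  -2.12 24.68] | spin -31.2 | shift after spin [ 9.71 -2.12 22.97]
```

View pics/bb.png

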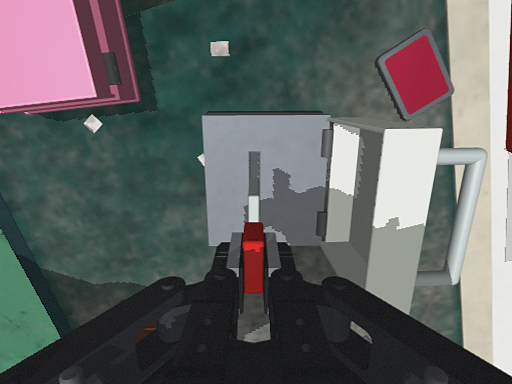

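View pics/bb3.png

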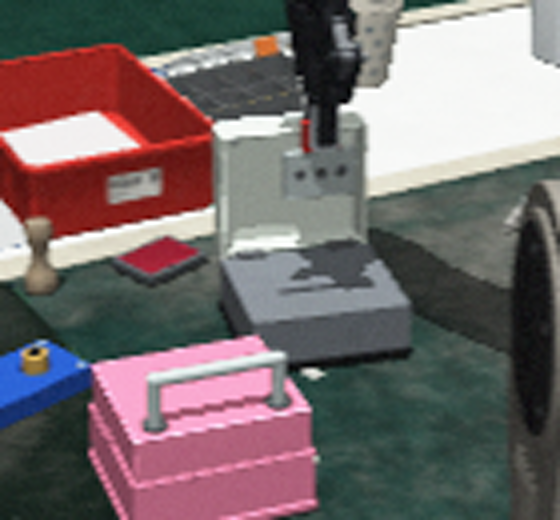

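Emit:
send_rows(
  plan=[
    [0,-1,0,-10.4,0.02],
    [0,-1.1,0,-10.4,0.02],
    [0,0,0,-10.4,0.02],
    [2.4,0,5.7,0,0.02],
    [2.4,0,5.7,0,0.02],
    [2.4,0,5.7,0,0.02],
    [2.4,0,5.7,0,0.02],
    [0,0,0,0,0.02],
    [0,0,0,0,0.02],
    [0,0,0,0,0.02],
  ],
)

```text
clock: 27.05
tcp_pos: [0.5281, 0.1411, 0.1996]
orientation: [-1.559, -0.234, 0.236]
contact_force: [0.5, 0.7, -1.4]
grip_width: 0.0089
```

```bash
python3 - <<'E'
from bench import r
from h import *
f=r.grab_frame("wrist")
o=r.get_obs(); t=o['tcp_pos'];print(o['clock'],t,o['contact_force'],o['grip_width'],o['joints'].round(2))
cv2.imwrite('pics/cc.png',f["image"][:,:,::-1])
print(delta(o,(.528,.145,.123),np.radians(17.3)))
E
```

```text
27.1 [0.52816041 0.14113684 0.19973482] [-0.04275714  0.30443393 -0.79823093] 0.0087550237118428 [ 0.13  0.39 -0.63  1.88  0.28  0.97 -0.32]
cur yaw 17.1 tilt [-0.001 -0.001 -1.   ] | shift now [0.11 7.67 0.38] | spin -0.2 | shift after spin [0.11 7.67 0.38]
```

View pics/cc.png

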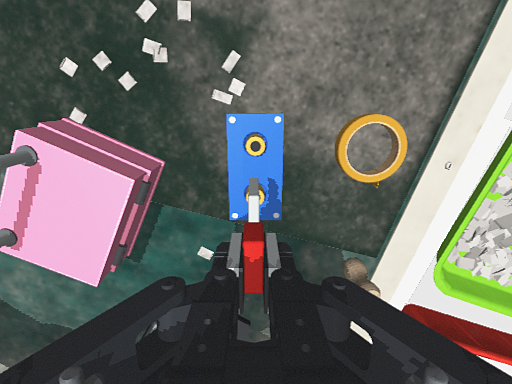

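```bash
python3 - <<'E'
from bench import r
from h import *
f=r.grab_frame("wrist");o=r.get_obs();im=f["image"];t=o['tcp_pos']
hsv=cv2.cvtColor(im,cv2.COLOR_RGB2HSV)
m=cv2.inRange(hsv,(0,0,170),(180,60,255)); W=[]
for x,y in [(232,119),(279,119),(235,216),(277,215)]:
    ys,xs=np.nonzero(m[y-6:y+7,x-6:x+7]); W.append(ray(f,(xs.mean()+x-6,ys.mean()+y-6),.018)); print(len(xs),W[-1].round(4))
W=np.array(W); d=(W[0]+W[1]-W[2]-W[3]); print('mid',W.mean(0),'yaw',np.degrees(np.arctan2(-d[0],d[1])))
rd=cv2.inRange(hsv,(0,150,120),(8,255,255))[225:300,235:275]; 
br=cv2.inRange(hsv,(0,150,200),(8,255,255))[225:300,235:275]
for k in(rd,br):
    ys,xs=np.nonzero(k);print(xs.min()+235,xs.max()+235,ys.min()+225,ys.max()+225)
zt=t[2]-.0642+.071
print('tab top near/far',loc(f,o,(253,292.5),zt),loc(f,o,(253,242),zt))
E
```

```text
34 [0.4901 0.1874 0.018 ]
37 [0.534  0.2014 0.018 ]
25 [0.5217 0.0881 0.018 ]
14 [0.5656 0.1021 0.018 ]
mid [0.52787179 0.14477835 0.018     ] yaw 17.641520247469423
242 263 225 292
243 262 241 261
tab top near/far [-0.08 -0.68 -1.32] [-0.08 -0.68  1.36]
```

Emit:
send_rows(
  plan=[
    [0.1,1.6,0.3,-0.5,0.02],
    [0,2,0,0,0.02],
    [0,2,0,0,0.02],
    [0,1.5,0,0,0.02],
    [0,0.5,0,0,0.02],
    [0,0,0,0,0.02],
    [0,0,0,0,0.02],
    [0,0,0,0,0.02],
    [0,0,0,0,0.02],
  ],
)

```text
clock: 28.28
tcp_pos: [0.5285, 0.1462, 0.1246]
orientation: [-1.557, -0.244, 0.243]
contact_force: [-0.9, -0.1, -0.5]
grip_width: 0.0087
```

```bash
python3 - <<'E'
from bench import r
from h import *
o=r.get_obs(); t=o['tcp_pos'];print(o['clock'],t,o['contact_force'],o['grip_width'],np.abs(o['qvel']).max())
print(delta(o,(.528,.1448,.123),np.radians(17.5)))
for n,c in (("wrist",(0,0,512,384)),("scene",(110,150,310,290)),("top",(120,120,320,280))):
    f=r.grab_frame(n);x0,y0,x1,y1=c;k=1 if n=="wrist" else 3.7
    cv2.imwrite(f'pics/dd_{n}.png',cv2.resize(f["image"][y0:y1,x0:x1,::-1],None,fx=k,fy=k,interpolation=cv2.INTER_CUBIC))
E
```

```text
28.275 [0.528491   0.14623665 0.12462512] [-0.88401948 -0.12227923 -0.54730121] 0.008680488932064323 0.0037124679781769107
cur yaw 17.8 tilt [ 0.001  0.    -1.   ] | shift now [-0.09  0.16 -0.12] | spin 0.3 | shift after spin [-0.09  0.16 -0.12]
```

View pics/dd_wrist.png

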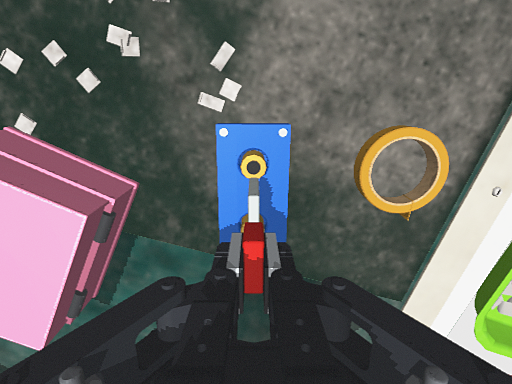

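View pics/dd_scene.png

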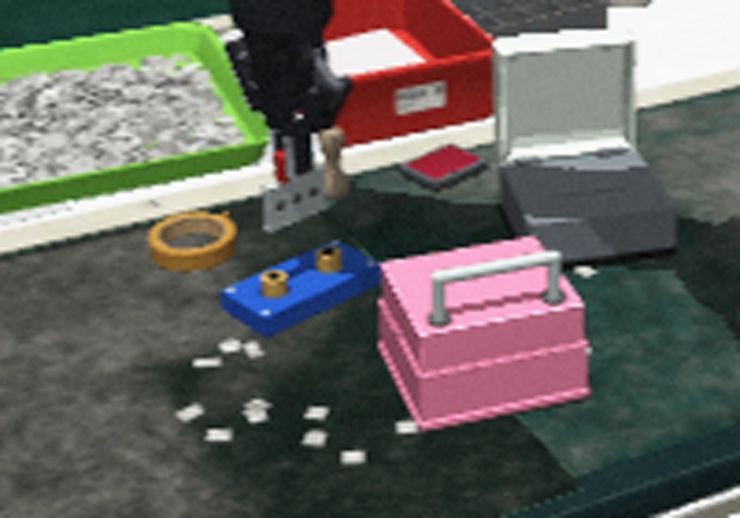

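View pics/dd_top.png

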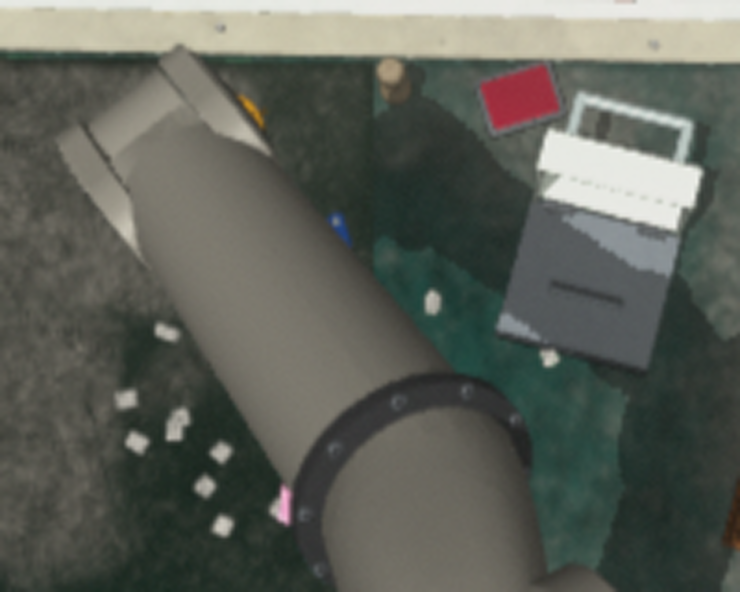

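```bash
python3 - <<'E'
from bench import r
print(r.hand_in())
E
```

```text
the job is handed in; nothing more can be done
None
```

The job is done and handed in at about 28 s of the 64 s allowed; the hand-in reports no verdict.

- **Bushings:** I dropped one into each bore of the blue block. The scene view shows both upright, standing out by the same amount, about half their height. I checked this only by eye, without measuring the heights.
- **Cover:** I swung the white cover by its bar to about 1.61 rad. It stayed open after release, and the last top and scene views show it still standing.
- **Gauge plate:** It came straight up out of its slot and is still in the gripper (50 N grip), tab on top and tool vertical. It hangs within about 2 mm of the block's middle, its lower edge roughly 50 mm above the block's top. Its broad face is within about 0.5° of parallel to the row of bores, and the arm is still.
- **Other items:** In the last pictures the stamp, ink pad and tape roll look unmoved. The marker pen was outside those crops, but the arm worked well above it. The external forces I read during the moves stayed below about 15 N.

The camera measurements disagreed by up to about 3 mm between views. I corrected for this by lining each bushing up with its bore in the wrist picture. The gripper opening also read about 1.5 mm under the known size of the parts throughout, which caused no trouble.

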